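# Pack the spare shelf foot plates and clip the tray shut

### The job

Put the two L-shaped corner foot plates and the straight foot plate away in the grey parts tray: all three lying flat on its floor side by side, spigots up, turned so that together they fill it. Then close the tray's lid and press its front clip down and in until it snaps home. Leave the tins, the cup and the scraper standing where they are.

Things in the scene. Friction and masses are not known exactly. Their poses are not given: they have to be found in the camera images.
- tray: Grey parts tray, fixed. Outside 140 (x) x 180 (y) x 34 mm high; inside 132 x 172, floor and walls 4 thick. Origin: centre of its underside; +x towards the hinge at the rear (away from the robot), -x the front wall with the clip's keeper bar (9 proud of the wall, 29 above the shelf). Takes three 40 mm rows side by side across x, each 160 long in y, with 12 mm to spare in all each way.
- lid (a joint): Lid angle: 0 shut, about 1.9 standing open, leaning away from the robot (stop 2.1). Lid 140 x 180 mm, 22 high outside, 19 inside, grey frame, clear window, 0.12 kg; shut, its top is 56 mm above the shelf. Stiff hinge: it stays where left near upright, and sinks shut slowly by its own weight once tipped to less than about 0.6 rad.
- lid_hinge (a point): Middle of the lid's hinge line (its y axis), at the top of the tray's rear wall, 34 mm above the shelf. The frame turns with the lid: the lid reaches 140 mm along its -x and rises 22 mm along its +z.
- lid_edge (a point): Middle of the lid's outer front edge: 140 mm from the hinge line, on the lid's outside face. The frame turns with the lid: -x away from the hinge, +z out of its outside face.
- clip (a joint): Angle of the clip, a grey flap 60 mm wide (y), 3.5 thick, 36 long, hinged at the middle of the lid's front, 8 mm before its face and, lid shut, 42 mm above the shelf. 0: hanging down with its hook snapped under the keeper bar; 1.57: straight out to the front; starts 1.4 to 1.8 (stop 2.0), stays where left. With the lid shut, 5 to 8 N at the tip snap it from 0.3 to 0.
- clip_tip (a point): Middle of the clip's outer face near its free end, 30 mm from its hinge line. When closed it is 12 mm above the shelf and 14 mm before the tray's front wall; a 5 mm finger lip sticks out just below it.
- plate_a: L-shaped dark grey cast corner foot plate, 8 mm thick, 0.2 kg, with a 22 mm square post spigot (top 44 mm over the underside). Origin: underside, on the spigot's axis (z). Long limb 120 x 40: x -36 to 84, y -20 to 20. Stub 40 x 40: x -36 to 4, y 20 to 60. Starts flat on the shelf.
- plate_b: L-shaped dark grey cast corner foot plate, 8 mm thick, 0.2 kg, with a 22 mm square post spigot (top 44 mm over the underside). Origin: underside, on the spigot's axis (z). Long limb 120 x 40: x -36 to 84, y -20 to 20. Stub 40 x 40: x -36 to 4, y 20 to 60. Starts leaning at 25 degrees: long limb's end on the shelf, underside on the flat tin's front edge; spigot leans to the robot.
- plate_long: Straight dark grey cast foot plate, 160 (x) x 40 (y) x 8 mm thick, 0.2 kg, with a 22 mm square post spigot at its middle (top 44 mm over the underside), square to the plate's edges. Origin: underside, on the spigot's axis (z). Starts flat on the shelf.
- flat_tin: Bystander: closed flat rectangular aluminium tin, 80 (x) x 110 (y) x 39 mm high, 0.5 kg; origin at the centre of its underside. plate_b leans on its -x top edge.
- tall_tin: Bystander: closed round aluminium paint tin, 100 mm across, 120 mm high; origin at the centre of its underside.
- cup: Bystander: white ceramic mixing cup, 84 mm across the rim, 85 mm high; origin at the centre of its underside.
- scraper: Bystander: putty scraper lying flat, about 190 mm long and 70 mm wide, 18 mm high, black handle to its -x, steel blade to +x; origin on the shelf, near its middle.
There are look-alikes about, which are no part of the job. What is shaped like the plate_long but pink or red is not meant.

How it is judged:
On the way, in this order (a step that is already met when the one before it is completed fails the run):
1. all three plates lie flat on the tray's floor, side by side (x of plate_a in the frame of tray between -0.052 and 0.052 m and y of plate_a in the frame of tray between -0.07 and 0.07 m and z of each of plate_a, plate_b, plate_long in the frame of tray below 0.008 m and angle between each of plate_a, plate_b, plate_long's own z axis and vertical below 0.07 rad and x of plate_b in the frame of tray between -0.052 and 0.052 m and y of plate_b in the frame of tray between -0.07 and 0.07 m and x of plate_long in the frame of tray between -0.052 and 0.052 m and y of plate_long in the frame of tray between -0.07 and 0.07 m), for 0.2 s.
2. the lid is shut (value of joint lid below 0.03 rad), for 0.2 s.
3. the clip is snapped home under its keeper (value of joint clip below 0.07 rad), for 0.2 s.
At the end, for the whole second after the job is handed in: The three plates lie in the tray, each resting on its floor (underside within about 4 mm of it) and level within 4 degrees, at rest; the lid is shut (within 0.03 rad) and the clip is snapped home (within 0.07 rad) (all of step 1 and value of joint lid below 0.03 rad and value of joint clip below 0.07 rad and linear speed of each of plate_a, plate_b, plate_long below 0.02 m/s); the robot touches nothing.
It fails at once if the flat tin, tall tin, cup or scraper is pushed more than 40 mm from its place (distance of any of flat_tin, tall_tin, cup, scraper from where it was at the start of the episode above 0.04 m).
It fails at once if a tin or the cup is tipped over (angle between any of flat_tin, tall_tin, cup's own z axis and vertical above 0.5 rad).
It also fails if it takes over 72 s, if anything falls off the work surface, if the arm or the gripper's body presses on something with over 40 N, if the wrist force passes 120 N, or if a joint passes its speed limit or range.

### The arm

A 7-joint arm with a two-finger parallel gripper is mounted at the origin on the work surface. World frame = base frame: x ahead of the robot, y to its left, z up, the work surface at z = 0. Lengths are in m, angles in rad, forces in N, time in s.
With the tool pointing down it reaches from about 0.4 to 0.85 m from the base axis. Payload 4.5 kg.
Tool frame: the origin (TCP) lies where the fingers leave the gripper's body, on its centre line; the fingertips stand 73 mm ahead of it and the grasp point (between the pads) lies 54 mm ahead of it; x points along the fingers, y is the direction in which the jaws open and shut, and the axes are right-handed (so a half turn about x gives the same grasp; the last joint's range is limited). The gripper opens to 85 mm and grips with 20 to 120 N. Pads are 22 mm wide; open, the fingers measure 114 mm over their backs; the gripper's body (76 mm by 85 mm) begins 54 mm behind the grasp point. The pads swing forward as they close: fully open they stand 13 mm farther back than shut.
Start: joints at [-1.269, 0.689, -0.195, 1.565, 0.157, 0.902, -0.215], TCP at [0.165, 0.603, 0.304] pointing down, gripper open.
Joint ranges: [-3.01, 3.01], [-0.46, 2.08], [-1.47, 1.51], [0.13, 2.56], [-1, 4.14], [0.04, 2.09], [-2.66, 2.66]. Speed limits (rad/s): [2.57, 2.57, 3.14, 3.14, 3.14, 3.14, 3.14].

### API

Orientations are given as a unit quaternion [w, x, y, z].
In Python, from bench import sense, imaging, workorder gives the robot as it stands.
- The arm moves only by the tool servo_tool, never from a script. Its argument "motion" is a list of rows, each an object of numbers: "jaw": the gripper command: -1 is fully open, 1 is shut, values between are in proportion; "x", "y", "z": the shift along the tool's x, y, z in mm; "roll": the turn about the tool's x in rad. In form: [{"jaw": .., "x": .., "y": .., "z": .., "roll": ..}, ...]. A call has 1 to 12 rows; each row shifts and turns the commanded pose from where the row before left it, along the tool's axes as they then stand; what a row does not reach is not made up. A row lasts 1/10 s, in which the tool goes at most 50 mm and 8.59 degrees, less where a joint would pass 70% of its speed; a pose out of reach is approached as far as the arm can. A call with a gripper value outside its range is refused whole. The fingers move at their own pace and stop on an object; "force" is the grip in N (left out, the last holds). Time passes only in rows, so rows that do not move let the fingers close. It gives the time, the measured TCP pose, the force and the opening at its end, in the units of the state.
- sense(): the state, without advancing time (a new reading comes with each control period).
- imaging.camera(name): name is "scene" or "top"; returns the picture (384x512x3 uint8, red, green, blue); there is no depth.
- imaging.get_calibration(name): a dict with "mtx" (3x3 intrinsics, pixels), "k1" (the pictures are not rectified: a ray, as slopes to the right and down, at radius r is drawn at 1 + k1 r^2 times it, then the intrinsics apply), "xyz" and "orientation" of the camera in the world. Camera axes: x right, y up, looking along -z (the intrinsics and any distortion apply to the point x, -y, -z); pixel columns grow to the right and rows downward; lengths in m; the calibration is good to about 2 mm. A picture is of the moment at which its call begins. get_calibration takes no time and is no camera call.
- workorder.job_done(): hands the job in, once; it reports no verdict.
The state is a dict: "time": time; "qpos": joint angles; "qvel": joint speeds; "joint_efforts": joint torques, N m; "position": TCP position; "tcp_rot": TCP orientation; "contact_force": force on the tool from outside, world axes, zero at the start; "wrist_torque": the same for the moment, N m; "grip_width": finger opening in m.
Only numpy, scipy, OpenCV 4.12 (cv2) and the standard library are available. Lean on these libraries where they do the work, as an engineer would, in place of code of your own. Each camera call takes 0.05 s, during which the arm holds its last target.

## Working session

There is one attempt and no reset: what is moved stays moved. The work goes in short steps, Python scripts to look and compute and a tool call to move; the robot and the scene stay as the last step left them, time stands still between calls to the robot, and variables do not carry over. Pictures are saved under pics/ and viewed, and the job is handed in when it is done.

Besides the shell and the picture viewer there is one more tool, called after ">>>" as name([rows], argument=value, ...), one row to a line, values as JSON. servo_tool: Moves the arm, as the interface text tells. Its arguments: {"type":"object","properties":{"motion":{"type":"array"},"force":{"type":"number"}},"required":["motion"]}

```bash
ls; mkdir -p pics; python3 - <<'E'
from bench import sense, imaging, workorder
import cv2
print(sense())
for n in("scene","top"):
    print(n,imaging.get_calibration(n))
    cv2.imwrite(f"pics/{n}0.png",cv2.resize(imaging.camera(n)[:,:,::-1],(800,600),interpolation=cv2.INTER_CUBIC))
    
E
```

```text
pics
{'time': 0.0, 'qpos': array([-1.26924415,  0.69000499, -0.19452884,  1.56636665,  0.15731031,
        0.90249652, -0.21511205]), 'qvel': array([-3.65521668e-04, -5.08998026e-04,  6.76871580e-04, -7.84283598e-05,
       -2.06872751e-03, -1.98130171e-03,  5.64677328e-04]), 'joint_efforts': array([ 2.69411203e-04, -5.39600480e+01, -1.26644634e+00, -1.58542621e+01,
        9.07985203e-03,  9.46844928e-03, -6.98048467e-06]), 'position': array([0.16524847, 0.60221343, 0.30306517]), 'tcp_rot': array([ 0.70074199,  0.0936857 ,  0.7008253 , -0.09501337]), 'contact_force': array([-0.62386079, -0.00071276,  0.26523759]), 'wrist_torque': array([-0.00857072, -0.00507647,  0.06430144]), 'grip_width': 0.08507914825716377}
scene {'mtx': array([[489.61736057,   0.        , 250.43887279],
       [  0.        , 489.61736057, 188.99050632],
       [  0.        ,   0.        ,   1.        ]]), 'k1': -0.01226007387259992, 'xyz': array([ 1.52165136, -0.2347294 ,  1.41797822]), 'orientation': array([0.75830079, 0.25283178, 0.188215  , 0.57064096])}
top {'mtx': array([[353.82267907,   0.        , 251.85621443],
       [  0.        , 353.82267907, 188.61859361],
       [  0.        ,   0.        ,   1.        ]]), 'k1': 0.026646362731427006, 'xyz': array([0.28576501, 0.06420045, 1.37319337]), 'orientation': array([-0.69890788, -0.07325422,  0.07225218,  0.70777201])}
```

View pics/scene0.png

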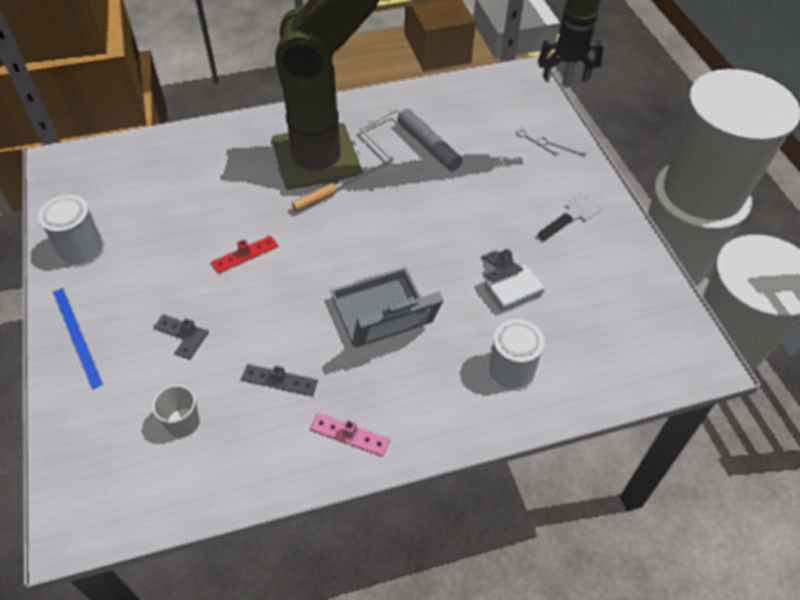

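View pics/top0.png

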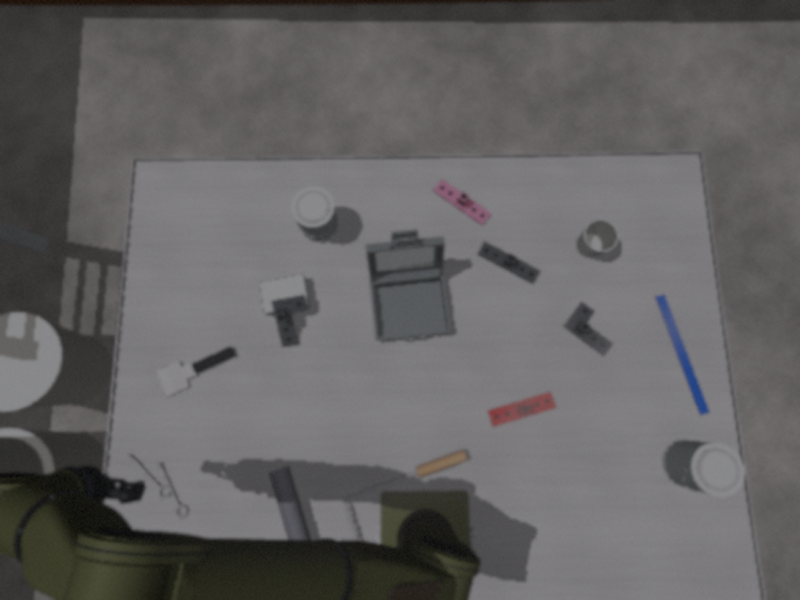

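```bash
cat > h.py <<'E'
import numpy as np, cv2
from scipy.spatial.transform import Rotation as R
from scipy.optimize import least_squares
from bench import sense, imaging
CAL={n:imaging.get_calibration(n) for n in("scene","top")}
def quat(q): return R.from_quat([q[1],q[2],q[3],q[0]])
def proj(n,P):
    c=CAL[n];P=np.atleast_2d(P)
    p=quat(c["orientation"]).inv().apply(P-c["xyz"])
    s=np.stack([p[:,0]/-p[:,2],-p[:,1]/-p[:,2]],1)
    r2=(s**2).sum(1,keepdims=True); s=s*(1+c["k1"]*r2)
    return s*[c["mtx"][0,0],c["mtx"][1,1]]+c["mtx"][:2,2]
def unproj(n,uv,z=0.):
    c=CAL[n];uv=np.atleast_2d(uv).astype(float)
    d=(uv-c["mtx"][:2,2])/[c["mtx"][0,0],c["mtx"][1,1]]; s=d.copy()
    for _ in range(20): s=d/(1+c["k1"]*(s**2).sum(1,keepdims=True))
    v=quat(c["orientation"]).apply(np.stack([s[:,0],-s[:,1],-np.ones(len(s))],1))
    t=(z-c["xyz"][2])/v[:,2]
    return c["xyz"]+v*t[:,None]
def grab(n,k=1):
    return np.mean([imaging.camera(n).astype(float) for _ in range(k)],0).astype(np.uint8)
def crop(img,cx,cy,w,h,f,name,grid=10,lines=()):
    x0,y0=int(cx-w/2),int(cy-h/2)
    c=img[max(y0,0):y0+h,max(x0,0):x0+w]; x0=max(x0,0);y0=max(y0,0)
    c=cv2.resize(c,None,fx=f,fy=f,interpolation=cv2.INTER_CUBIC)[:,:,::-1].copy()
    for seg in lines:
        pts=((np.array(seg)-[x0,y0]+0.5)*f).astype(np.int32)
        cv2.polylines(c,[pts.reshape(-1,1,2)],False,(0,255,255),1)
    if grid:
      for x in range((x0//grid+1)*grid,x0+w,grid):
        X=int((x-x0+.5)*f);cv2.line(c,(X,0),(X,6),(0,0,255),1);cv2.putText(c,str(x),(X-10,18),0,.4,(0,0,255),1)
      for y in range((y0//grid+1)*grid,y0+h,grid):
        Y=int((y-y0+.5)*f);cv2.line(c,(0,Y),(6,Y),(0,0,255),1);cv2.putText(c,str(y),(8,Y+4),0,.4,(0,0,255),1)
    cv2.imwrite("pics/"+name,c)
E
python3 - <<'E'
from h import *
for n in("scene","top"):
    im=grab(n,3); np.save(f"pics/{n}.npy",im)
s=np.load("pics/scene.npy");t=np.load("pics/top.npy")
def two(cs,ct,nm):
    crop(s,*cs,66,66,6,"a.png"); crop(t,*ct,66,66,6,"b.png")
    a=cv2.imread("pics/a.png");b=cv2.imread("pics/b.png")
    cv2.imwrite("pics/"+nm,np.hstack([a,b]))
two((246,195),(263,183),"tray.png")
two((118,213),(376,210),"pa.png")
two((180,242),(326,168),"pl.png")
two((328,178),(183,196),"pb.png")
E
```

```text
(no output)
```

View pics/tray.png

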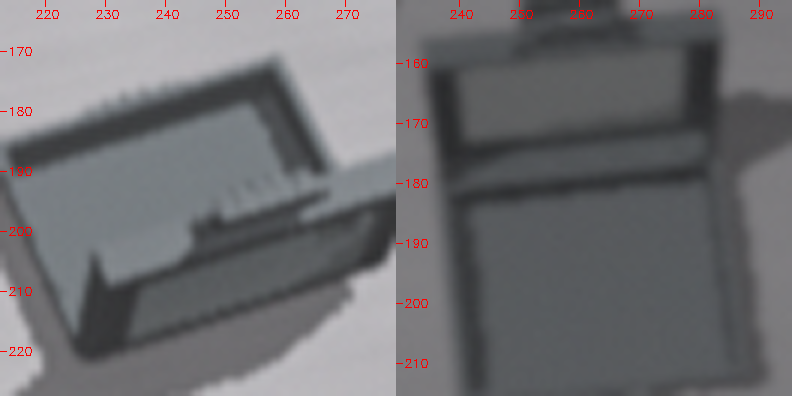

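View pics/pa.png

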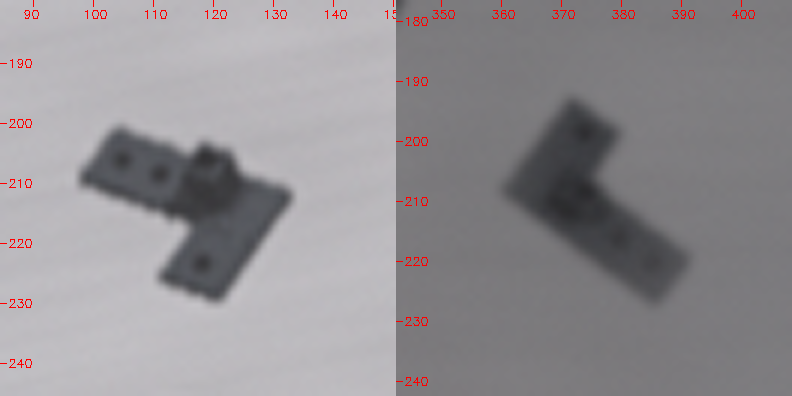

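View pics/pl.png

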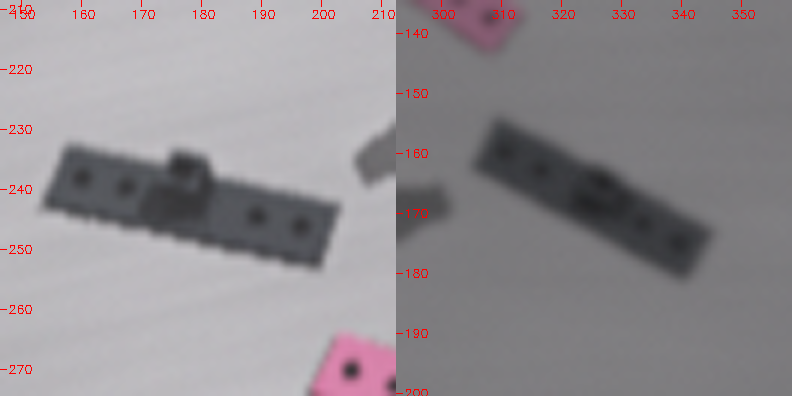

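View pics/pb.png

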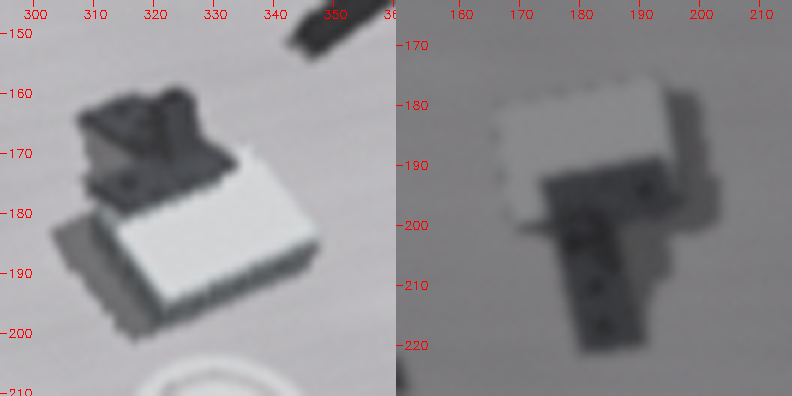

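```bash
python3 - <<'E'
from h import *
s=np.load("pics/scene.npy");t=np.load("pics/top.npy")
crop(s,247,197,80,70,10,"tray_s.png"); crop(t,263,183,66,75,8,"tray_t.png")
E
```

```text
(no output)
```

View pics/tray_s.png

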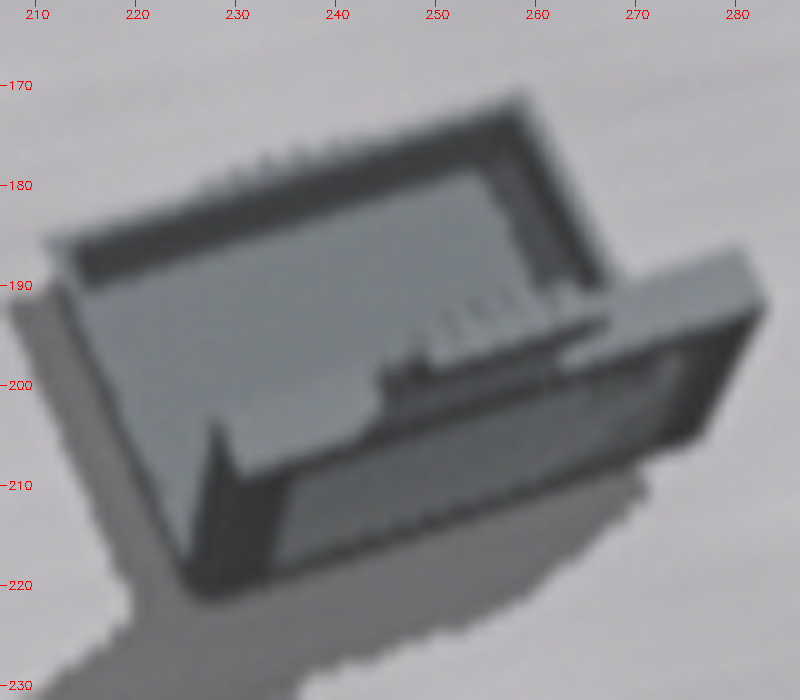

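View pics/tray_t.png

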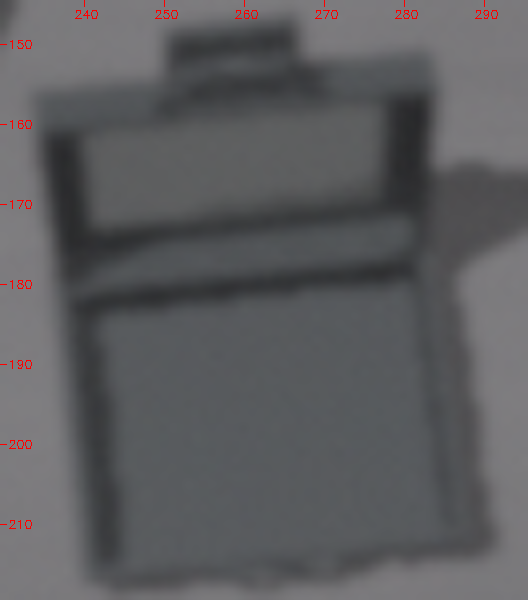

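```bash
cat >> h.py <<'E'
def box(x0,x1,y0,y1,z0,z1): return np.array([[x,y,z] for x in(x0,x1) for y in(y0,y1) for z in(z0,z1)])/1000.
BX={"L":[box(-36,84,-20,20,0,8),box(-36,4,20,60,0,8),box(-11,11,-11,11,8,44)],
    "S":[box(-80,80,-20,20,0,8),box(-11,11,-11,11,8,44)],
    "C":[box(-36,84,-20,20,0,8),box(-36,4,20,60,0,8)]}
ED=[(0,1),(0,2),(0,4),(1,3),(1,5),(2,3),(2,6),(3,7),(4,5),(4,6),(5,7),(6,7)]
def wire(n,b,f):
    out=[]
    for q in b:
        p=proj(n,f(q)); out+=[p[[i,j]] for i,j in ED]
    return out
def flat(x,y,yaw,z=0,pitch=0,roll=0):
    r=R.from_euler("ZYX",[yaw,pitch,roll]); return lambda q:r.apply(q)+[x,y,z]
def sil(n,b,f,x0,y0,w,h,S=6):
    m=np.zeros((h*S,w*S),np.uint8)
    for q in b:
        p=(proj(n,f(q))-[x0,y0]+.5)*S-.5
        hull=cv2.convexHull((p*16).round().astype(np.int32)); cv2.fillConvexPoly(m,hull,255,shift=4)
    m=cv2.resize(m,(w,h),interpolation=cv2.INTER_AREA).astype(float)/255
    return cv2.GaussianBlur(m,(0,0),.6)
def fitsil(imgs,b,mk,p0,pad=12,cams=("scene","top"),ratio=None):
    """imgs {cam:img}; mk(p)->transform; darkness mask vs rendered silhouette"""
    from scipy.optimize import minimize
    D={}
    for n in cams:
        P=np.vstack([proj(n,mk(p0)(q)) for q in b]);x0,y0=(P.min(0)-pad).astype(int);x1,y1=(P.max(0)+pad).astype(int)
        x0=max(x0,0);y0=max(y0,0)
        g=imgs[n][y0:y1,x0:x1].astype(float).mean(2)
        bg=np.percentile(g,75);
        fg=np.median(g[sil(n,b,mk(p0),x0,y0,x1-x0,y1-y0)>.9]) 
        D[n]=(x0,y0,np.clip((bg-g)/(bg-fg),0,1))
    def cost(p):
        return sum(((sil(n,b,mk(p),d[0],d[1],d[2].shape[1],d[2].shape[0])-d[2])**2).sum() for n,d in D.items())
    p0=np.array(p0,float); sim=np.vstack([p0]+[p0+np.eye(len(p0))[i]*(.008 if i<2 else .08) for i in range(len(p0))])
    r=minimize(cost,p0,method="Nelder-Mead",options=dict(initial_simplex=sim,xatol=1e-4,fatol=1e-3,maxiter=400))
    return r.x,r.fun
E
python3 - <<'E'
from h import *
I={"scene":np.load("pics/scene.npy"),"top":np.load("pics/top.npy")}
cor=[("scene",(-70,-90,34),(211.5,186)),("scene",(-70,90,34),(259,171)),("scene",(-66,-86,4),(215,190.5)),("scene",(-66,86,4),(255,178.5)),
("top",(-70,90,34),(241,217.3)),("top",(-70,-90,34),(290.5,213.5))]
def res(p,c=cor): return np.concatenate([proj(n,flat(*p)(np.array([q])/1000.))[0]-u for n,q,u in c])
r=least_squares(res,[.5,.05,0]);print(r.x,r.fun.round(1))
for n in("scene","top"):
    rr=least_squares(lambda p:res(p,[c for c in cor if c[0]==n]),[.5,.05,0]);print(n,rr.x,rr.fun.round(1))
def L(n,pts,z): 
    u=unproj(n,pts,z);return u.mean(0),u
print(unproj("top",[(360,208.5),(384,227.5),(379,210)],.008),unproj("scene",[(133,212),(104,201)],.008))
print(unproj("top",[(475,0)],0))
for nm,b,p0,pt in (("pa","L",None,None),("pl","S",None,None)):
    if nm=="pa":
        o=unproj("top",[(360,208.5)],.008)[0];e=unproj("top",[(384,227.5)],.008)[0]
        d=(e-o)[:2];yaw=np.arctan2(d[1],d[0]); c,s=np.cos(yaw),np.sin(yaw); p0=[o[0]+c*.036-s*.02,o[1]+s*.036+c*.02,yaw]
    else:
        P=unproj("top",[(310,155),(306,162),(345,173),(341,181)],.008);m=P.mean(0);d=P[2]-P[0];p0=[m[0],m[1],np.arctan2(d[1],d[0])]
    print(nm,p0)
    for cams in (("scene","top"),("scene",),("top",)):
        x,f=fitsil(I,BX[b],lambda p:flat(*p),p0,cams=cams);print(cams,x,f)
        if len(cams)==2: X=x
    for n,cc in (("scene",proj("scene",[[X[0],X[1],0]])[0]),("top",proj("top",[[X[0],X[1],0]])[0])):
        crop(I[n],*cc,66,66,6,n[0]+".png",lines=wire(n,BX[b],flat(*X)))
    cv2.imwrite(f"pics/{nm}_fit.png",np.hstack([cv2.imread("pics/s.png"),cv2.imread("pics/t.png")]))
T=[box(-70,70,-90,90,0,34),box(-66,66,-86,86,4,34)]
for n,cc in (("scene",(247,197)),("top",(263,183))):
    crop(I[n],*cc,66,66,6,n[0]+".png",lines=wire(n,T,flat(*r.x)))
cv2.imwrite(f"pics/tray_fit.png",np.hstack([cv2.imread("pics/s.png"),cv2.imread("pics/t.png")]))
E
```

```text
[0.53600186 0.02169331 0.08545704] [-0.8 -1.1 -1.1 -0.2 -2.4 -0.1  2.1 -1.5  0.4 -1.  -2.1 -1.8]
scene [0.53936754 0.02393613 0.10172636] [-0.1 -0.1 -0.7  0.2 -1.7  0.9  2.6 -1.1]
top [0.53083106 0.0172022  0.06405641] [ 1.2 -0.1 -1.2  0.1]
[[ 0.4869751  -0.35455343  0.008     ]
 [ 0.41241884 -0.44041465  0.008     ]
 [ 0.48025238 -0.42728927  0.008     ]] [[ 0.49501055 -0.35757226  0.008     ]
 [ 0.41998542 -0.44945732  0.008     ]]
[[ 1.40192202 -0.92052281  0.        ]]
pa [np.float64(0.4784730277981849), np.float64(-0.39484877296236165), np.float64(-2.2858386924108895)]
('scene', 'top') [ 0.48299872 -0.39715985 -2.24761702] 28.01461923211907
('scene',) [ 0.48470076 -0.39742081 -2.2396993 ] 4.855825360789416
('top',) [ 0.48055724 -0.39579628 -2.24448261] 10.333729130720243
pl [np.float64(0.6526618659429592), np.float64(-0.22961473829641998), np.float64(-2.085041753223443)]
('scene', 'top') [ 0.65664886 -0.22953705 -2.09785615] 90.9434124260215
('scene',) [ 0.65815192 -0.22994433 -2.09815373] 38.11056619303906
('top',) [ 0.65392636 -0.22860834 -2.09897694] 36.47621664619538
```

View fits.

```bash
python3 - <<'E'
import cv2,numpy as np
a=[cv2.imread(f"pics/{n}_fit.png")[60:360] for n in("pa","pl")]
cv2.imwrite("pics/ab.png",np.vstack(a)[:600])
E
```

```text
(no output)
```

View pics/ab.png

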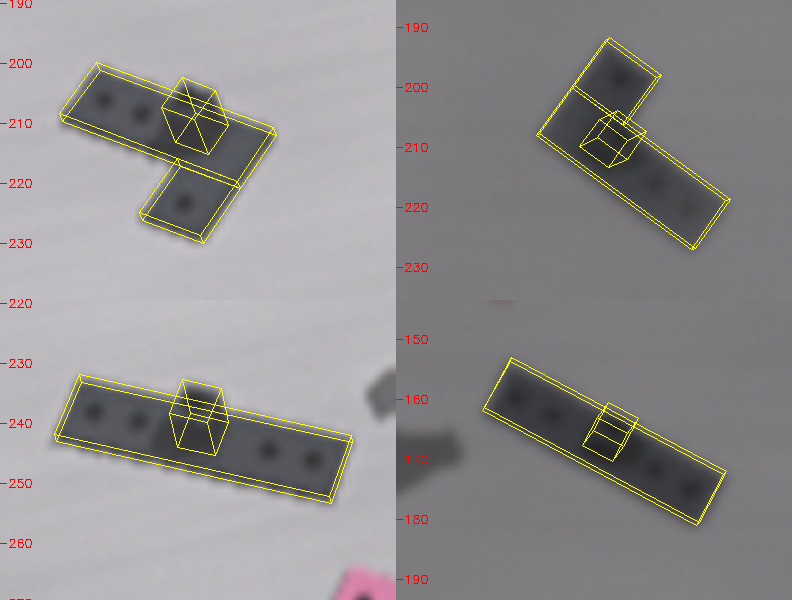

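View pics/tray_fit.png

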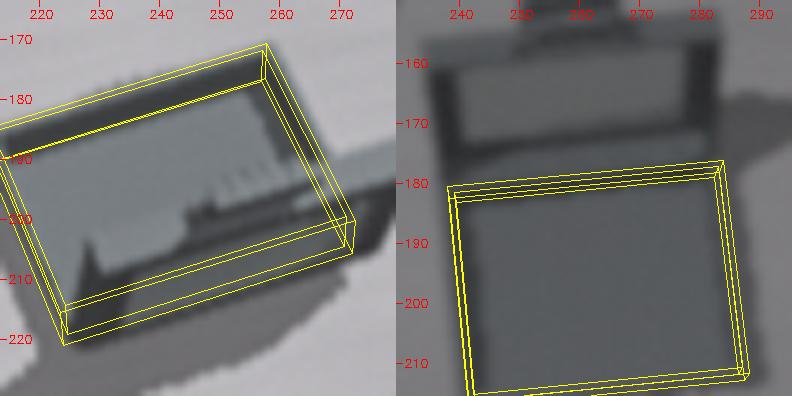

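```bash
python3 - <<'E'
from h import *
I={"scene":np.load("pics/scene.npy"),"top":np.load("pics/top.npy")}
E=[("scene",(-70,-90,34),(-70,90,34),[(211.5,185.7),(250,173.4),(258,171)]),
("scene",(-66,-86,4),(-66,86,4),[(216,190.5),(253,178.7)]),
("scene",(-70,-90,34),(70,-90,34),[(212,189),(224.5,217)]),
("scene",(-70,90,34),(70,90,34),[(260,171.5),(268,189)]),
("scene",(-66,86,4),(66,86,4),[(255,179),(259.5,189.5)]),
("top",(-70,-90,34),(-70,90,34),[(242,217.2),(290,213.5)]),
("top",(-70,90,34),(70,90,34),[(237.2,190),(240,210)]),
("top",(-66,86,4),(66,86,4),[(242,190),(244.3,212)]),
("top",(-70,-90,34),(70,-90,34),[(287,190),(289.8,210)]),
("top",(-66,-86,4),(66,-86,4),[(282.5,190),(285,210)])]
def res(p,cams):
    o=[]
    for n,a,b,us in E:
        if n not in cams: continue
        off=(np.array([.0018,-.0008]) if n=="scene" else -np.array([.0022,-.0008]))*(len(cams)==2)
        A,B=proj(n,flat(p[0]+off[0],p[1]+off[1],p[2])(np.array([a,b])/1000.))
        d=(B-A)/np.linalg.norm(B-A)
        o+=[d[0]*(u[1]-A[1])-d[1]*(u[0]-A[0]) for u in np.array(us)]
    return np.array(o)
for c in (("scene","top"),("scene",),("top",)):
    r=least_squares(res,[.53,.02,.08],args=(c,),loss="soft_l1",f_scale=.5);print(c,r.x.round(4),res(r.x,c).round(1))
    if len(c)==2: X=r.x
T=[box(-70,70,-90,90,0,34),box(-66,66,-86,86,4,34)]
for n,cc in (("scene",(247,197)),("top",(263,188))):
    off=(np.array([.0018,-.0008]) if n=="scene" else -np.array([.0022,-.0008]))
    crop(I[n],*cc,66,66,6,n[0]+".png",lines=wire(n,T,flat(X[0]+off[0],X[1]+off[1],X[2])))
cv2.imwrite(f"pics/tray_fit.png",np.hstack([cv2.imread("pics/s.png"),cv2.imread("pics/t.png")]))
# plate b and flat tin
mk=lambda p:flat(p[0],p[1],p[2],z=.084*np.sin(np.radians(25)),pitch=np.radians(25))
U=unproj("top",[(180,221),(191,220)],.008);print(U)
m=U.mean(0)
p0=[m[0]+.084*np.cos(.436),m[1],np.pi+.1]
for cams in (("scene","top"),("top",),("scene",)):
    x,f=fitsil(I,BX["L"],mk,p0,cams=cams,pad=6);print(cams,x,f)
    if len(cams)==2: XB=x
for n in I:
    cc=proj(n,[[XB[0],XB[1],.03]])[0]
    off=(np.array([.0018,-.0008]) if n=="scene" else -np.array([.0022,-.0008]))
    crop(I[n],*cc,66,66,6,n[0]+".png",lines=wire(n,BX["L"],mk(XB+[*off,0])))
cv2.imwrite(f"pics/pb_fit.png",np.hstack([cv2.imread("pics/s.png"),cv2.imread("pics/t.png")]))
E
```

```text
('scene', 'top') [0.5364 0.0219 0.1025] [ 0.2 -0.   0.1  0.3  0.2 -0.1 -0.1 -2.1 -1.   2.3  3.2 -0.1 -1.9 -1.3
 -0.7  2.3  2.2  1.5  1.6 -1.  -1.2]
('scene',) [0.5389 0.0213 0.1069] [-0.1 -0.1  0.   0.   0.1 -0.1  0.  -2.1 -0.9  2.3  3.2]
('top',) [0.5308 0.0204 0.0673] [ 0.1 -0.1 -2.2 -0.9  1.4  2.1  0.8  1.6 -1.8 -1.3]
[[0.44697953 0.34364386 0.008     ]
 [0.45028167 0.30127614 0.008     ]]
('scene', 'top') [0.52638034 0.33289686 3.30112613] 139.29414732162724
('top',) [0.52370626 0.33223445 3.2702378 ] 83.35289132726152
('scene',) [0.52847664 0.33351775 3.3239177 ] 40.52254487615864
```

View pics/tray_fit.png

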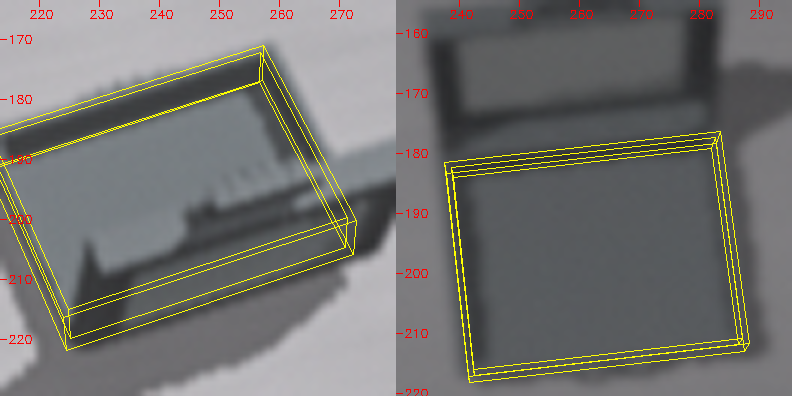

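View pics/pb_fit.png

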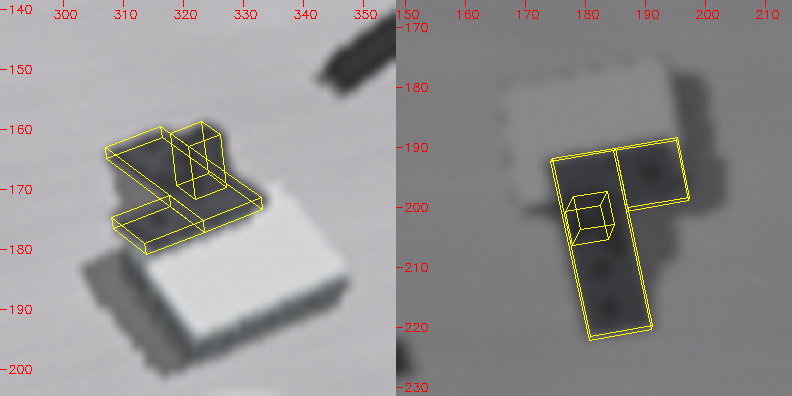

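```bash
python3 - <<'E'
from h import *
I={"scene":np.load("pics/scene.npy"),"top":np.load("pics/top.npy")}
X=np.array([.5364,.0219,.1025])
T=[box(-70,70,-90,90,0,34),box(-66,66,-86,86,4,34)]
off=-np.array([.0022,-.0008])
g=np.clip(I["top"].astype(float)*2.2-60,0,255).astype(np.uint8)
crop(g,264,200,62,50,12,"tt.png",lines=wire("top",T,flat(X[0]+off[0],X[1]+off[1],X[2])))
E
```

```text
(no output)
```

View pics/tt.png

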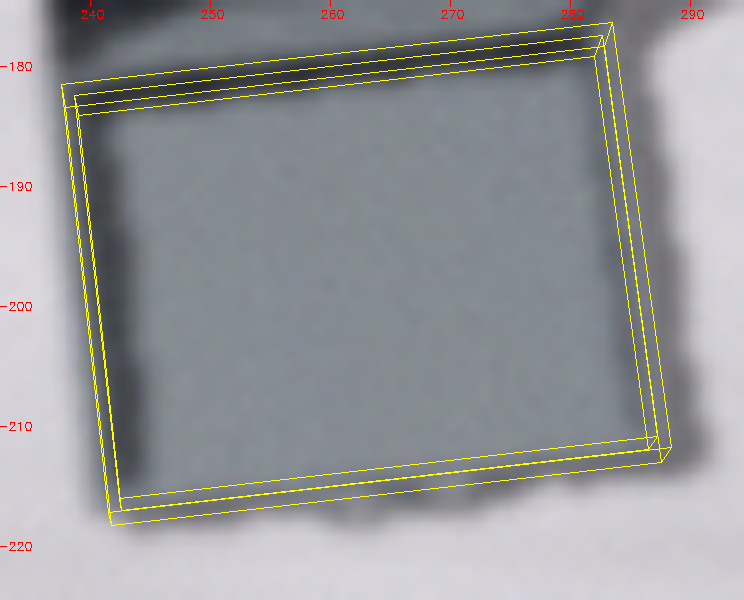

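```bash
cat >> h.py <<'E'
def st():
    s=sense();r=quat(s["tcp_rot"]).as_matrix();return s,np.array(s["position"]),r
def plan(x=None,y=None,z=None,jaw=None):
    """world target TCP (m), jaw axis angle (rad, mod pi) -> tool-axis mm and roll; shift given AFTER the roll"""
    s,p,r=st()
    t=np.array([p[i] if v is None else v for i,v in enumerate((x,y,z))])
    a=np.arctan2(r[1,1],r[0,1]); d=0 if jaw is None else (jaw-a+np.pi/2)%np.pi-np.pi/2
    # tool x is down: positive roll turns y->z of tool = about world -z
    roll=-d; r2=r@R.from_euler("x",roll).as_matrix()
    m=r2.T@(t-p)*1000
    print("t=%.2f"%s["time"],"tcp",p.round(4),"jawang %.3f"%a,"roll %.3f q7 %.2f"%(roll,s["qpos"][6]),"xyz mm",m.round(1),"F",s["contact_force"].round(1),"w %.4f"%s["grip_width"], "xdir",r[:,0].round(3))
E
python3 -c "
from h import *
plan(.526-.0144*1,.333-.0023,.25,3.30+np.pi/2)
plan(.526-.0144*1,.333-.0023,.16,3.30+np.pi/2)
"
```

```text
t=0.40 tcp [0.1654 0.6027 0.3038] jawang 1.303 roll -0.426 q7 -0.22 xyz mm [  53.8 -323.2  299. ] F [-0.2 -0.4 -0.2] w 0.0854 xdir [-0. -0. -1.]
t=0.40 tcp [0.1654 0.6027 0.3038] jawang 1.303 roll -0.426 q7 -0.22 xyz mm [ 143.8 -323.1  299. ] F [-0.2 -0.4 -0.2] w 0.0854 xdir [-0. -0. -1.]
```

>>> servo_tool([
  {"jaw":-1,"x":18,"y":0,"z":0,"roll":-0.142},
  {"jaw":-1,"x":18,"y":0,"z":0,"roll":-0.142},
  {"jaw":-1,"x":18,"y":0,"z":0,"roll":-0.142},
  {"jaw":-1,"x":0,"y":-36,"z":33,"roll":0},
  {"jaw":-1,"x":0,"y":-36,"z":33,"roll":0},
  {"jaw":-1,"x":0,"y":-36,"z":33,"roll":0},
  {"jaw":-1,"x":0,"y":-36,"z":33,"roll":0},
  {"jaw":-1,"x":0,"y":-36,"z":33,"roll":0},
  {"jaw":-1,"x":0,"y":-36,"z":33,"roll":0},
  {"jaw":-1,"x":0,"y":-36,"z":33,"roll":0},
  {"jaw":-1,"x":0,"y":-36,"z":34,"roll":0},
  {"jaw":-1,"x":0,"y":-35,"z":34,"roll":0},
])

```text
time: 1.6
position: [0.5131, 0.3293, 0.2501]
tcp_rot: [0.705, -0.056, 0.705, 0.056]
contact_force: [0.1, 0.2, -0.0]
grip_width: 0.0852
```

```bash
python3 -c "
from h import *
plan(.526-.0144*1,.333-.0023,.16,3.30+np.pi/2)
"
```

```text
t=1.60 tcp [0.5131 0.3293 0.2501] jawang 1.729 roll -0.000 q7 0.76 xyz mm [90.1  1.6 -1.3] F [ 0.1  0.2 -0. ] w 0.0852 xdir [ 0.  0. -1.]
```

>>> servo_tool([
  {"jaw":-1,"x":42,"y":1,"z":-1,"roll":0},
  {"jaw":-1,"x":43,"y":0,"z":0,"roll":0},
])

```text
time: 1.8
position: [0.5135, 0.3302, 0.1651]
tcp_rot: [0.707, -0.053, 0.703, 0.055]
contact_force: [-0.6, 1.2, -0.5]
grip_width: 0.0855
```

```bash
python3 - <<'E'
from h import *
s,p,r=st();print(p)
mk=flat(.5264,.333,3.30,z=.084*np.sin(np.radians(25)),pitch=np.radians(25))
# gripper model lines: fingertip line at 60mm, +-42.5..57
def g(y,z,x): return p+r@(np.array([x,y,z])/1000)
G=[]
for sgn in(1,-1):
    G.append([g(sgn*42.5,-11,60),g(sgn*42.5,11,60),g(sgn*57,11,60),g(sgn*57,-11,60),g(sgn*42.5,-11,60)])
G.append([g(0,0,0),g(0,0,73)])
for n in("scene","top"):
    im=grab(n); cc=proj(n,[p-[0,0,.05]])[0]
    crop(im,*cc,66,80,6,n[0]+".png",lines=wire(n,BX["L"][2:],mk)+[proj(n,np.array(q)) for q in G])
cv2.imwrite("pics/hov1.png",np.hstack([cv2.imread("pics/s.png"),cv2.imread("pics/t.png")]))
E
```

```text
[0.51346852 0.33021302 0.16508983]
```

View pics/hov1.png

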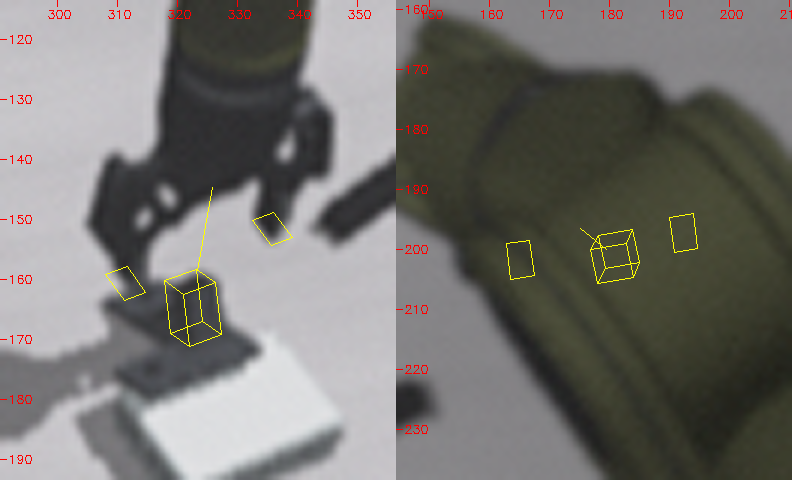

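>>> servo_tool([
  {"jaw":-1,"x":15,"y":0,"z":0,"roll":0},
  {"jaw":-1,"x":15,"y":0,"z":0,"roll":0},
  {"jaw":-1,"x":14,"y":0,"z":0,"roll":0},
  {"jaw":1,"x":0,"y":0,"z":0,"roll":0},
  {"jaw":1,"x":0,"y":0,"z":0,"roll":0},
  {"jaw":1,"x":0,"y":0,"z":0,"roll":0},
  {"jaw":1,"x":0,"y":0,"z":0,"roll":0},
  {"jaw":1,"x":0,"y":0,"z":0,"roll":0},
], force=40)

```text
time: 2.7
position: [0.5106, 0.3323, 0.1217]
tcp_rot: [0.705, -0.055, 0.705, 0.056]
contact_force: [-0.7, -0.1, 3.0]
grip_width: 0.0215
```

>>> servo_tool([
  {"jaw":1,"x":-10,"y":0,"z":0,"roll":0},
  {"jaw":1,"x":-25,"y":0,"z":0,"roll":0},
  {"jaw":1,"x":-30,"y":0,"z":0,"roll":0},
])

```text
time: 3.0
position: [0.5096, 0.3308, 0.1859]
tcp_rot: [0.704, -0.057, 0.706, 0.055]
contact_force: [-0.6, 0.0, -2.3]
grip_width: 0.0212
```

```bash
python3 - <<'E'
from h import *
s,p,r=st();print(p,s["contact_force"],s["grip_width"])
im=grab("scene"); crop(im,*proj("scene",[p-[0,0,.05]])[0],80,80,7,"lift.png")
plan(.45,.22,.18)
E
```

```text
[0.50961795 0.33082845 0.18591773] [-6.06329869e-01  2.24001407e-03 -2.25622791e+00] 0.021187769042148776
t=3.05 tcp [0.5119 0.3328 0.1915] jawang 1.729 roll 0.000 q7 0.71 xyz mm [  10.8 -101.7  -78.9] F [0.6 0.5 1.6] w 0.0216 xdir [ 0.005  0.004 -1.   ]
```

View pics/lift.png

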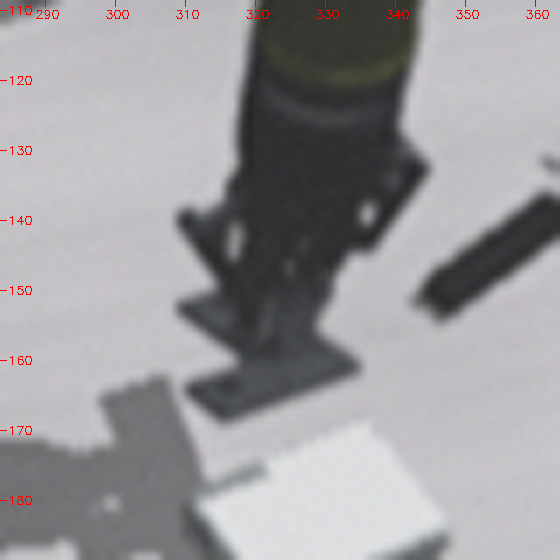

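>>> servo_tool([
  {"jaw":1,"x":0,"y":-25,"z":-20,"roll":0},
  {"jaw":1,"x":0,"y":-26,"z":-20,"roll":0},
  {"jaw":1,"x":0,"y":-26,"z":-20,"roll":0},
  {"jaw":1,"x":0,"y":-25,"z":-19,"roll":0},
  {"jaw":1,"x":25,"y":0,"z":0,"roll":0},
  {"jaw":1,"x":25,"y":0,"z":0,"roll":0},
  {"jaw":1,"x":15,"y":0,"z":0,"roll":0},
], force=20)

```text
time: 3.75
position: [0.4485, 0.2182, 0.1202]
tcp_rot: [0.705, -0.056, 0.705, 0.056]
contact_force: [5.1, -0.3, 10.8]
grip_width: 0.0217
```

>>> servo_tool([
  {"jaw":1,"x":6,"y":0,"z":0,"roll":0},
  {"jaw":1,"x":6,"y":0,"z":0,"roll":0},
  {"jaw":1,"x":6,"y":0,"z":0,"roll":0},
], force=20)

```text
time: 4.05
position: [0.4522, 0.2197, 0.1046]
tcp_rot: [0.708, -0.054, 0.702, 0.056]
contact_force: [5.5, 1.5, 8.3]
grip_width: 0.0212
```

Plate is rotating in the grip as planned; continue down until flat.

>>> servo_tool([
  {"jaw":1,"x":6,"y":0,"z":0,"roll":0},
  {"jaw":1,"x":6,"y":0,"z":0,"roll":0},
  {"jaw":1,"x":3,"y":0,"z":0,"roll":0},
  {"jaw":1,"x":0,"y":0,"z":0,"roll":0},
])

```text
time: 4.45
position: [0.4501, 0.2194, 0.0888]
tcp_rot: [0.706, -0.055, 0.704, 0.056]
contact_force: [2.7, -0.1, 4.1]
grip_width: 0.0215
```

>>> servo_tool([
  {"jaw":-1,"x":0,"y":0,"z":0,"roll":0},
  {"jaw":-1,"x":0,"y":0,"z":0,"roll":0},
  {"jaw":-1,"x":-10,"y":0,"z":0,"roll":0},
  {"jaw":-1,"x":-30,"y":0,"z":0,"roll":0},
  {"jaw":-1,"x":-35,"y":0,"z":0,"roll":0.137},
  {"jaw":-1,"x":-35,"y":0,"z":0,"roll":0.137},
  {"jaw":-1,"x":0,"y":0,"z":0,"roll":0.137},
  {"jaw":-1,"x":0,"y":0,"z":0,"roll":0.137},
  {"jaw":-1,"x":0,"y":0,"z":0,"roll":0.137},
])

```text
time: 5.35
position: [0.448, 0.2183, 0.1989]
tcp_rot: [0.682, 0.186, 0.682, -0.186]
contact_force: [0.1, 0.4, -0.8]
grip_width: 0.0856
```

```bash
python3 - <<'E'
from h import *
plan(.45,-.23,.2,-2.098)
plan(.6566,-.2295,.2,-2.098)
E
```

```text
t=5.35 tcp [0.448  0.2183 0.1989] jawang 1.038 roll -0.005 q7 0.28 xyz mm [  -1.3 -386.4  227.3] F [ 0.1  0.4 -0.8] w 0.0856 xdir [-0.  0. -1.]
t=5.35 tcp [0.448  0.2183 0.1989] jawang 1.038 roll -0.005 q7 0.28 xyz mm [  -1.4 -282.   405.6] F [ 0.1  0.4 -0.8] w 0.0856 xdir [-0.  0. -1.]
```

>>> servo_tool([
  {"jaw":-1,"x":0,"y":-39,"z":23,"roll":0},
  {"jaw":-1,"x":0,"y":-39,"z":23,"roll":0},
  {"jaw":-1,"x":0,"y":-39,"z":23,"roll":0},
  {"jaw":-1,"x":0,"y":-39,"z":23,"roll":0},
  {"jaw":-1,"x":0,"y":-39,"z":23,"roll":0},
  {"jaw":-1,"x":0,"y":-39,"z":23,"roll":0},
  {"jaw":-1,"x":0,"y":-39,"z":23,"roll":0},
  {"jaw":-1,"x":0,"y":-39,"z":23,"roll":0},
  {"jaw":-1,"x":0,"y":-38,"z":22,"roll":0},
  {"jaw":-1,"x":0,"y":-38,"z":22,"roll":0},
])

```text
time: 6.35
position: [0.4496, -0.2332, 0.1984]
tcp_rot: [0.682, 0.184, 0.683, -0.184]
contact_force: [0.4, 0.7, 0.2]
grip_width: 0.0855
```

```bash
python3 - <<'E'
from h import *
plan(.6566,-.2295,.2,-2.098)
I={}
for n in("scene","top"):
    im=grab(n,2); np.save(f"pics/{n}1.npy",im);I[n]=im
a=cv2.resize(I["scene"][100:300,40:420],(760,400))[:,:,::-1];cv2.imwrite("pics/s1.png",a)
a=cv2.resize(I["top"][100:300,100:480],(760,400))[:,:,::-1];cv2.imwrite("pics/t1.png",a)
E
```

```text
t=6.35 tcp [ 0.4496 -0.2332  0.1984] jawang 1.044 roll 0.000 q7 1.00 xyz mm [ -1.7 107.3 177. ] F [0.4 0.7 0.2] w 0.0855 xdir [-0.001  0.    -1.   ]
```

View pics/s1.png

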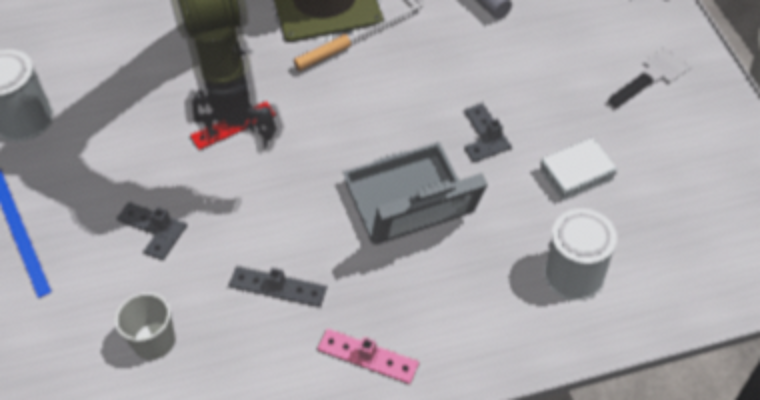

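View pics/t1.png

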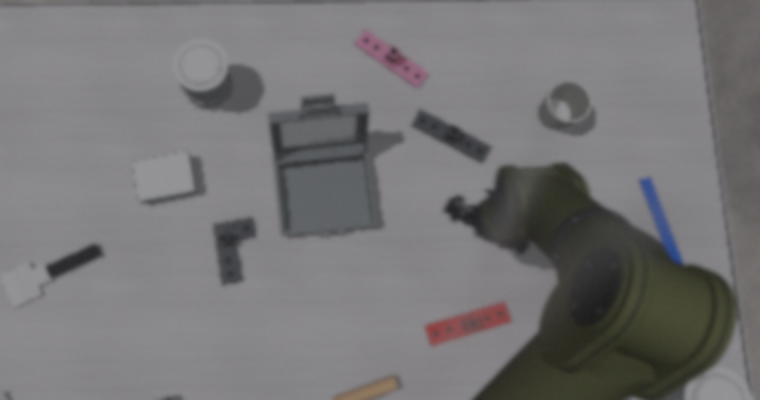

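>>> servo_tool([
  {"jaw":-1,"x":0,"y":22,"z":36,"roll":0},
  {"jaw":-1,"x":0,"y":22,"z":36,"roll":0},
  {"jaw":-1,"x":0,"y":22,"z":35,"roll":0},
  {"jaw":-1,"x":0,"y":21,"z":35,"roll":0},
  {"jaw":-1,"x":0,"y":20,"z":35,"roll":0},
])

```text
time: 7.05
position: [0.6589, -0.2244, 0.1983]
tcp_rot: [0.683, 0.183, 0.684, -0.182]
contact_force: [1.1, -0.7, -0.1]
grip_width: 0.0852
```

```bash
python3 - <<'E'
from h import *
plan(.6566,-.2295,.085,-2.098)
I={n:np.load(f"pics/{n}1.npy") for n in("scene","top")}
for cams in (("scene","top"),("scene",),("top",)):
    x,f=fitsil(I,BX["L"],lambda p:flat(*p),[.455,.22,3.3],cams=cams);print(cams,x,f)
    if len(cams)==2: X=x
for n in I:
    cc=proj(n,[[X[0],X[1],0]])[0]
    crop(I[n],*cc,66,66,6,n[0]+".png",lines=wire(n,BX["L"],flat(*X)))
cv2.imwrite("pics/b_fit2.png",np.hstack([cv2.imread("pics/s.png"),cv2.imread("pics/t.png")]))
im=grab("scene");s,p,r=st();crop(im,*proj("scene",[p-[0,0,.1]])[0],90,80,7,"hov2.png")
E
```

```text
t=7.05 tcp [ 0.6589 -0.2244  0.1983] jawang 1.048 roll 0.005 q7 1.04 xyz mm [113.3  -5.7   0.8] F [ 1.1 -0.7 -0.1] w 0.0852 xdir [-0.001  0.002 -1.   ]
('scene', 'top') [0.45236026 0.21730944 3.30141616] 150.95296831738986
('scene',) [0.45459737 0.21653279 3.29665414] 117.75751960874209
('top',) [0.45015676 0.21779176 3.30087961] 25.206911257017598
```

View pics/b_fit2.png

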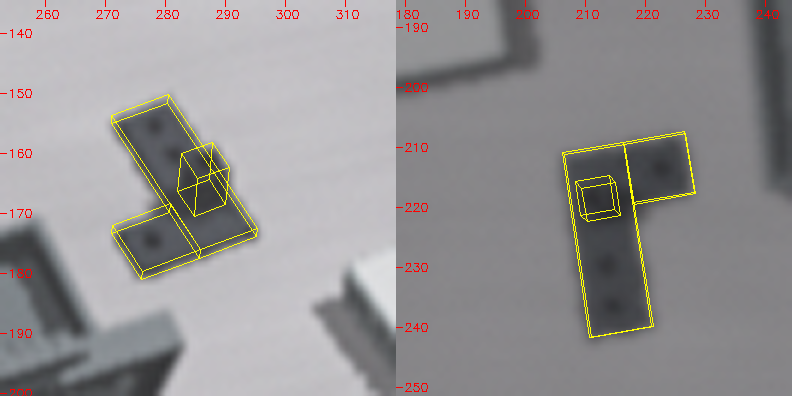

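View pics/hov2.png

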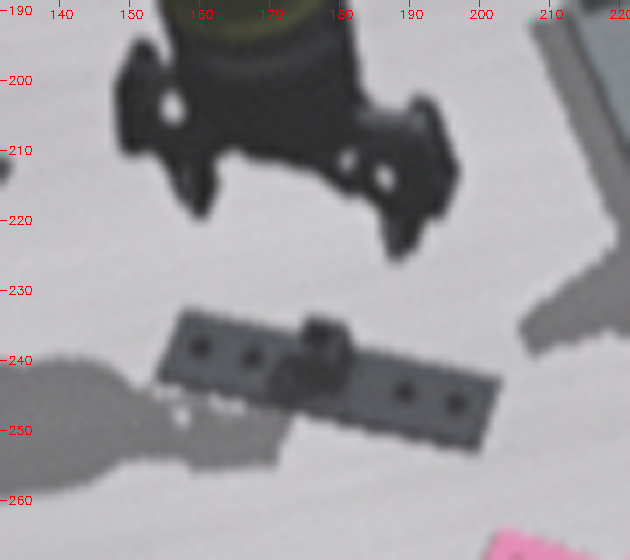

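>>> servo_tool([
  {"jaw":-1,"x":30,"y":-5.5,"z":1,"roll":0},
  {"jaw":-1,"x":40,"y":0,"z":0,"roll":0},
  {"jaw":-1,"x":30,"y":0,"z":0,"roll":0},
  {"jaw":-1,"x":13,"y":0,"z":0,"roll":0},
  {"jaw":1,"x":0,"y":0,"z":0,"roll":0},
  {"jaw":1,"x":0,"y":0,"z":0,"roll":0},
  {"jaw":1,"x":0,"y":0,"z":0,"roll":0},
  {"jaw":1,"x":0,"y":0,"z":0,"roll":0},
  {"jaw":1,"x":0,"y":0,"z":0,"roll":0},
], force=50)

```text
time: 8.0
position: [0.6566, -0.2332, 0.0867]
tcp_rot: [0.684, 0.184, 0.682, -0.184]
contact_force: [-0.3, 0.4, 6.3]
grip_width: 0.0215
```

```bash
python3 - <<'E'
from h import *
plan(.6566,-.2295,.085,-2.098)
E
```

```text
t=8.00 tcp [ 0.6566 -0.2332  0.0867] jawang 1.044 roll 0.000 q7 1.00 xyz mm [ 1.7  3.2 -1.9] F [-0.3  0.4  6.3] w 0.0215 xdir [ 0.003 -0.    -1.   ]
```

>>> servo_tool([
  {"jaw":1,"x":-20,"y":0,"z":0,"roll":0},
  {"jaw":1,"x":-40,"y":0,"z":0,"roll":0},
  {"jaw":1,"x":-40,"y":0,"z":0,"roll":-0.126},
  {"jaw":1,"x":-13,"y":0,"z":0,"roll":-0.126},
  {"jaw":1,"x":0,"y":0,"z":0,"roll":-0.126},
  {"jaw":1,"x":0,"y":0,"z":0,"roll":-0.126},
  {"jaw":1,"x":0,"y":0,"z":0,"roll":-0.126},
])

```text
time: 8.7
position: [0.6549, -0.2338, 0.1993]
tcp_rot: [0.706, -0.039, 0.706, 0.038]
contact_force: [-0.9, -0.2, -1.6]
grip_width: 0.0211
```

```bash
python3 - <<'E'
from h import *
plan(.53,-.2,.2,.1+np.pi/2)
plan(.575,.0255,.2,.1+np.pi/2)
E
```

```text
t=8.70 tcp [ 0.6549 -0.2338  0.1993] jawang 1.679 roll 0.008 q7 1.56 xyz mm [  -0.8   46.1 -120.9] F [-0.9 -0.2 -1.6] w 0.0211 xdir [ 0.    -0.001 -1.   ]
t=8.70 tcp [ 0.6549 -0.2338  0.1993] jawang 1.679 roll 0.008 q7 1.56 xyz mm [ -1.  265.9 -53.7] F [-0.9 -0.2 -1.6] w 0.0211 xdir [ 0.    -0.001 -1.   ]
```

>>> servo_tool([
  {"jaw":1,"x":0,"y":15,"z":-40,"roll":0},
  {"jaw":1,"x":0,"y":15,"z":-40,"roll":0},
  {"jaw":1,"x":0,"y":16,"z":-41,"roll":0},
  {"jaw":1,"x":0,"y":44,"z":13,"roll":0},
  {"jaw":1,"x":0,"y":44,"z":13,"roll":0},
  {"jaw":1,"x":0,"y":44,"z":13,"roll":0},
  {"jaw":1,"x":0,"y":44,"z":13,"roll":0},
  {"jaw":1,"x":0,"y":44,"z":13,"roll":0},
  {"jaw":1,"x":40,"y":0,"z":0,"roll":0},
])

```text
time: 9.6
position: [0.5775, 0.0367, 0.1637]
tcp_rot: [0.712, -0.037, 0.7, 0.044]
contact_force: [1.9, 0.8, -2.3]
grip_width: 0.0213
```

```bash
cat > ov.py <<'E'
from h import *
TR=(.5365,.0215,.10)
T=[box(-70,70,-90,90,0,34),box(-66,66,-86,86,4,34)]
def ov(nm,plates=(),gain=1.0):
    """plates: (kind, transform)"""
    for n in("scene","top"):
        off=(np.array([.0018,-.0008]) if n=="scene" else -np.array([.0022,-.0008]))
        im=grab(n); np.save(f"pics/{nm}_{n}.npy",im)
        L=wire(n,T,flat(TR[0]+off[0],TR[1]+off[1],TR[2]))
        for k,(x,y,yaw,z) in plates: L+=wire(n,BX[k],flat(x+off[0],y+off[1],yaw,z=z))
        cc=(247,197) if n=="scene" else (263,185)
        crop(im,*cc,80,70,10 if n=="scene" else 9,f"{nm}_{n[0]}.png",lines=L)
E
python3 - <<'E'
from ov import *
plan(.575,.0255,.085+.005,.1+np.pi/2)
s,p,r=st()
ov("p1",[("S",(p[0],p[1],.1+np.pi/2,p[2]-.085))])
E
```

```text
t=9.60 tcp [0.5775 0.0367 0.1637] jawang 1.684 roll 0.014 q7 1.02 xyz mm [ 73.5 -11.6  -4.8] F [ 1.9  0.8 -2.3] w 0.0213 xdir [ 0.016  0.011 -1.   ]
```

View pics/p1_s.png

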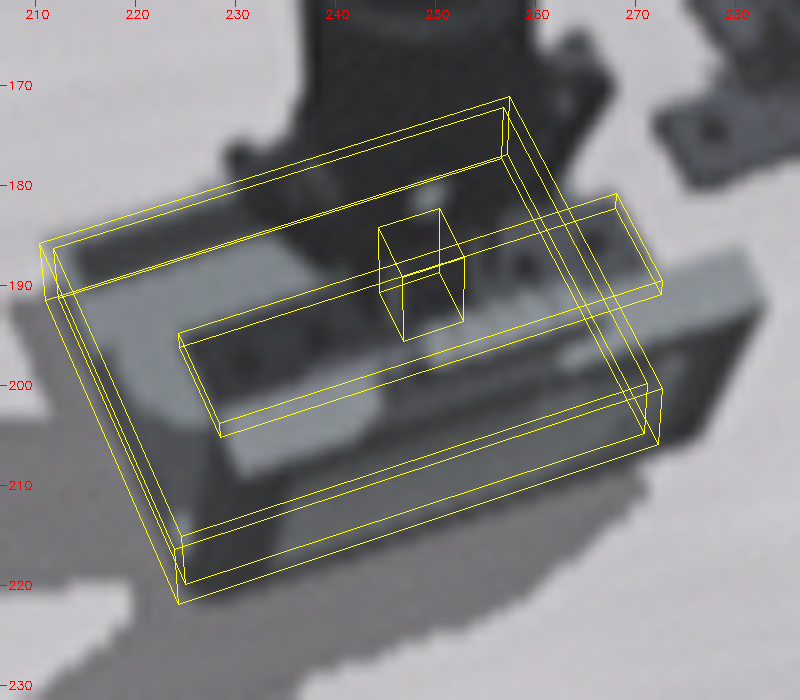

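View pics/p1_t.png

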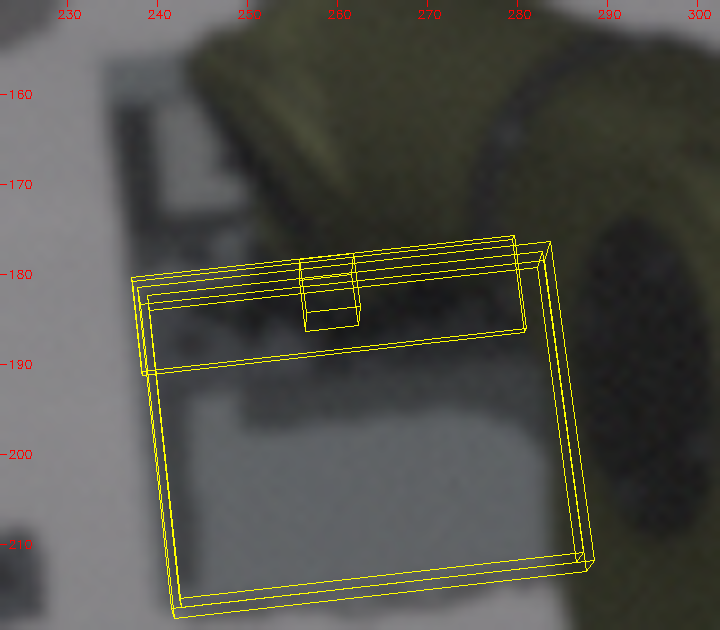

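```bash
python3 - <<'E'
from h import *
plan(.575,.0255,.085+.005,.1+np.pi/2)
E
```

```text
t=9.70 tcp [0.5701 0.0269 0.1557] jawang 1.678 roll 0.007 q7 1.02 xyz mm [65.7 -1.8  5.2] F [-1.1 -2.3 -2. ] w 0.0207 xdir [-0.006 -0.001 -1.   ]
```

>>> servo_tool([
  {"jaw":1,"x":12,"y":-1.5,"z":4,"roll":0.005},
  {"jaw":1,"x":10,"y":0,"z":0,"roll":0},
  {"jaw":1,"x":0,"y":0,"z":0,"roll":0},
  {"jaw":1,"x":0,"y":0,"z":0,"roll":0},
])

```text
time: 10.1
position: [0.5766, 0.0238, 0.1363]
tcp_rot: [0.706, -0.034, 0.706, 0.034]
contact_force: [-0.2, -0.4, -1.2]
grip_width: 0.021
```

```bash
python3 - <<'E'
from ov import *
plan(.575,.0255,.085+.005,.1+np.pi/2)
s,p,r=st()
ov("p2",[("S",(p[0],p[1],.1+np.pi/2,p[2]-.0855))])
E
```

```text
t=10.10 tcp [0.5766 0.0238 0.1363] jawang 1.668 roll -0.003 q7 1.01 xyz mm [46.3  1.9 -1.4] F [-0.2 -0.4 -1.2] w 0.0210 xdir [ 0. -0. -1.]
```

View pics/p2_s.png

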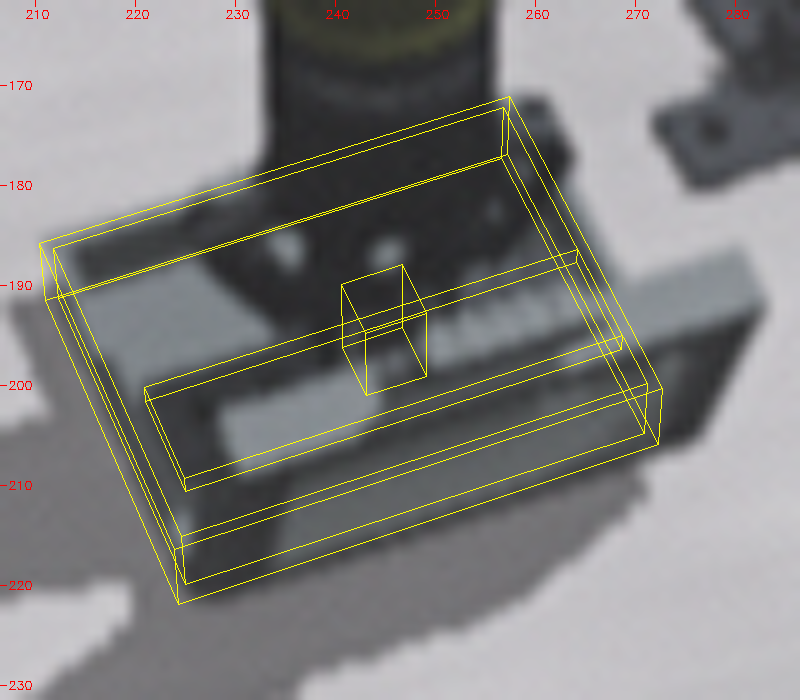

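View pics/p2_t.png

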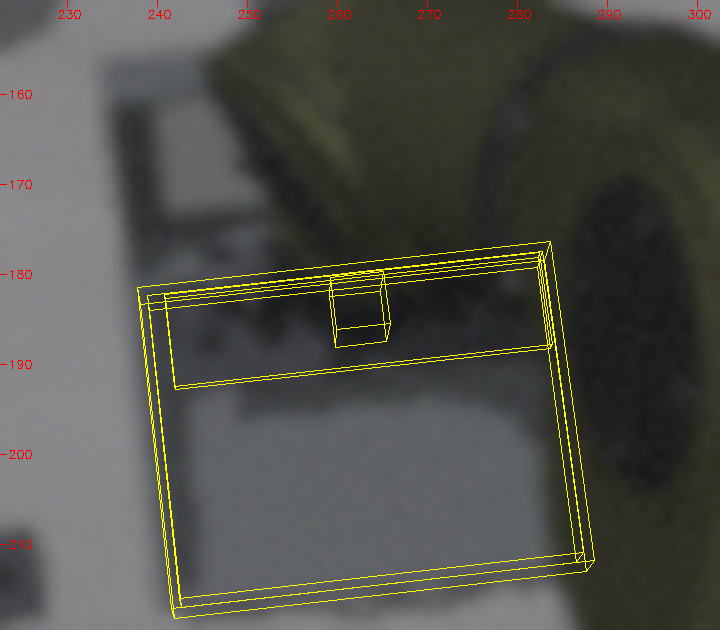

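>>> servo_tool([
  {"jaw":1,"x":12,"y":3,"z":0,"roll":0},
  {"jaw":1,"x":12,"y":0,"z":0,"roll":0},
  {"jaw":1,"x":10,"y":0,"z":0,"roll":0},
  {"jaw":1,"x":6,"y":0,"z":0,"roll":0},
  {"jaw":1,"x":0,"y":0,"z":0,"roll":0},
])

```text
time: 10.7
position: [0.5753, 0.0274, 0.0945]
tcp_rot: [0.705, -0.035, 0.707, 0.035]
contact_force: [-1.4, -0.0, -1.7]
grip_width: 0.0214
```

```bash
python3 - <<'E'
from ov import *
plan(.575,.0255,.085+.005,.1+np.pi/2)
im=grab("scene");crop(im,247,197,80,70,10,"p3.png")
E
```

```text
t=10.70 tcp [0.5753 0.0274 0.0945] jawang 1.669 roll -0.002 q7 0.97 xyz mm [ 4.5 -1.9 -0.5] F [-1.4 -0.  -1.7] w 0.0214 xdir [-0.002 -0.    -1.   ]
```

View pics/p3.png

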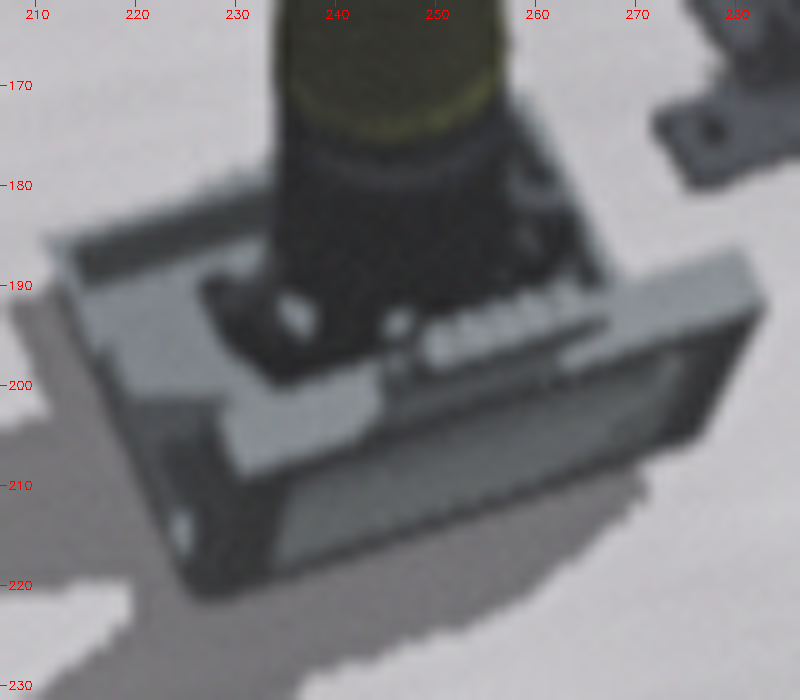

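>>> servo_tool([
  {"jaw":1,"x":3,"y":0,"z":1,"roll":0},
  {"jaw":1,"x":0,"y":0,"z":1.5,"roll":0},
  {"jaw":1,"x":0,"y":0,"z":1.5,"roll":0},
  {"jaw":1,"x":0,"y":0,"z":0,"roll":0},
])

```text
time: 11.15
position: [0.5806, 0.028, 0.0932]
tcp_rot: [0.707, -0.035, 0.706, 0.035]
contact_force: [1.1, 0.6, -1.7]
grip_width: 0.0211
```

```bash
python3 -c "
from h import *
plan(.575,.0255,.085+.005,.1+np.pi/2)"
```

```text
t=11.15 tcp [0.5806 0.028  0.0932] jawang 1.669 roll -0.002 q7 0.97 xyz mm [ 3.2 -1.9 -5.8] F [ 1.1  0.6 -1.7] w 0.0211 xdir [ 0.001  0.    -1.   ]
```

>>> servo_tool([
  {"jaw":1,"x":0,"y":0,"z":1.5,"roll":0},
  {"jaw":1,"x":0,"y":0,"z":1.5,"roll":0},
  {"jaw":1,"x":0,"y":0,"z":0,"roll":0},
])

```text
time: 11.45
position: [0.5834, 0.0282, 0.093]
tcp_rot: [0.706, -0.035, 0.706, 0.035]
contact_force: [0.5, 0.6, -1.5]
grip_width: 0.0214
```

>>> servo_tool([
  {"jaw":1,"x":0,"y":0,"z":1.5,"roll":0},
  {"jaw":1,"x":0,"y":0,"z":1,"roll":0},
  {"jaw":1,"x":0,"y":0,"z":0,"roll":0},
])

```text
time: 11.75
position: [0.5858, 0.0285, 0.0929]
tcp_rot: [0.706, -0.035, 0.706, 0.035]
contact_force: [0.4, 0.2, -2.3]
grip_width: 0.0214
```

>>> servo_tool([
  {"jaw":1,"x":0,"y":0,"z":1.5,"roll":0},
  {"jaw":1,"x":0,"y":0,"z":1,"roll":0},
  {"jaw":1,"x":0,"y":0,"z":0,"roll":0},
])

```text
time: 12.05
position: [0.5869, 0.0285, 0.0926]
tcp_rot: [0.705, -0.035, 0.707, 0.035]
contact_force: [-4.1, -0.7, -0.2]
grip_width: 0.021
```

```bash
python3 - <<'E'
from ov import *
plan(.575,.0255,.085+.005,.1+np.pi/2)
im=grab("scene");crop(im,247,197,80,70,10,"p4.png")
E
```

```text
t=12.05 tcp [0.5869 0.0285 0.0926] jawang 1.669 roll -0.002 q7 0.98 xyz mm [  2.7  -1.8 -12.1] F [-4.1 -0.7 -0.2] w 0.0210 xdir [-0.003 -0.001 -1.   ]
```

View pics/p4.png

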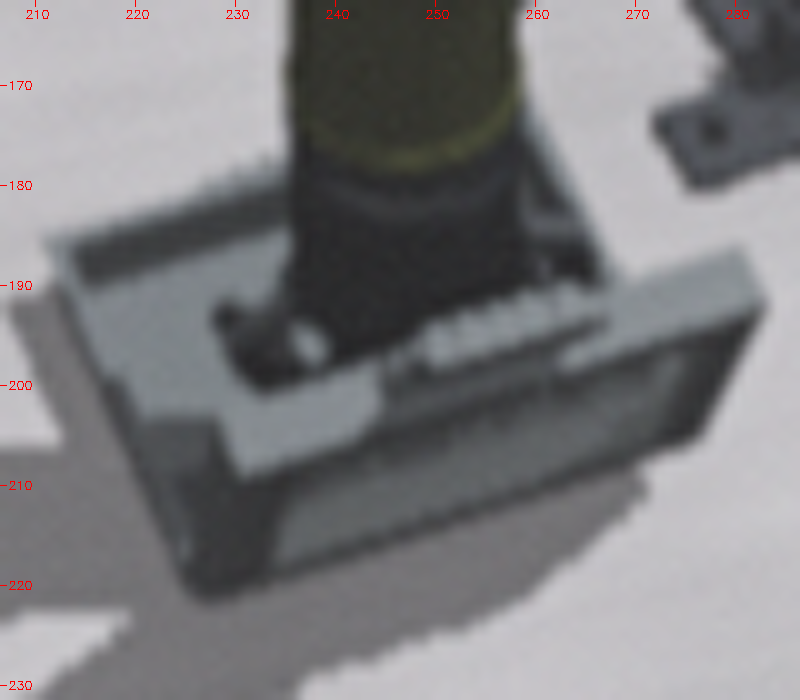

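>>> servo_tool([
  {"jaw":1,"x":2,"y":0,"z":-0.5,"roll":0},
  {"jaw":1,"x":1,"y":0,"z":0,"roll":0},
  {"jaw":-1,"x":0,"y":0,"z":0,"roll":0},
  {"jaw":-1,"x":0,"y":0,"z":0,"roll":0},
  {"jaw":-1,"x":0,"y":0,"z":0,"roll":0},
  {"jaw":-1,"x":-15,"y":0,"z":-2,"roll":0},
  {"jaw":-1,"x":-30,"y":0,"z":-5,"roll":0},
  {"jaw":-1,"x":-40,"y":0,"z":-10,"roll":0},
  {"jaw":-1,"x":-25,"y":0,"z":-40,"roll":0},
  {"jaw":-1,"x":0,"y":0,"z":-40,"roll":0},
])

```text
time: 13.1
position: [0.4925, 0.0197, 0.2037]
tcp_rot: [0.71, -0.034, 0.703, 0.035]
contact_force: [0.5, -0.8, -1.0]
grip_width: 0.0857
```

```bash
python3 - <<'E'
from ov import *
plan(.4534,.2185,.2,3.30)
ov("p5",[("S",(.585,.026,.1+np.pi/2,.004))])
E
```

```text
t=13.10 tcp [0.4925 0.0197 0.2037] jawang 1.668 roll 1.510 q7 0.96 xyz mm [   3.8   -7.3 -202.5] F [ 0.5 -0.8 -1. ] w 0.0857 xdir [ 0.009  0.002 -1.   ]
```

View pics/p5_s.png

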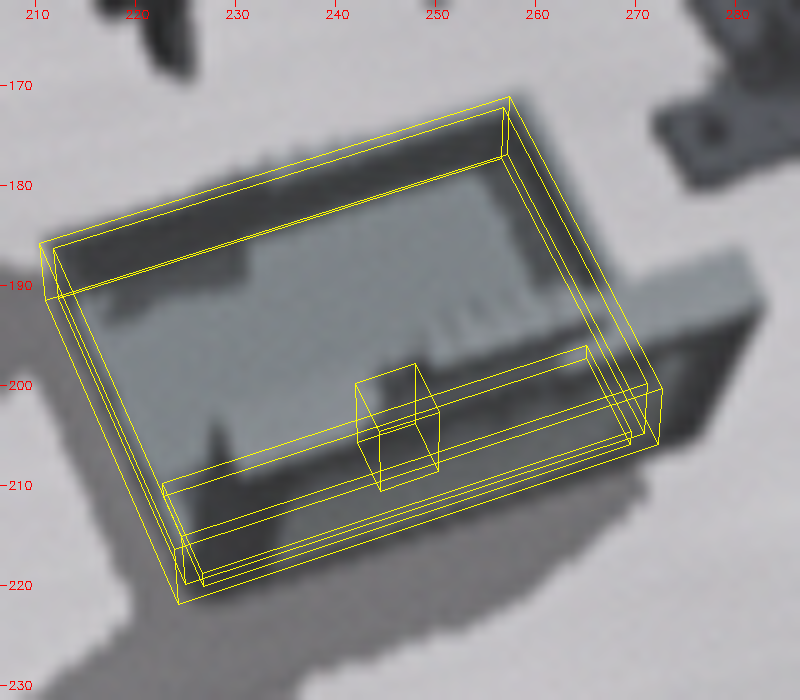

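View pics/p5_t.png

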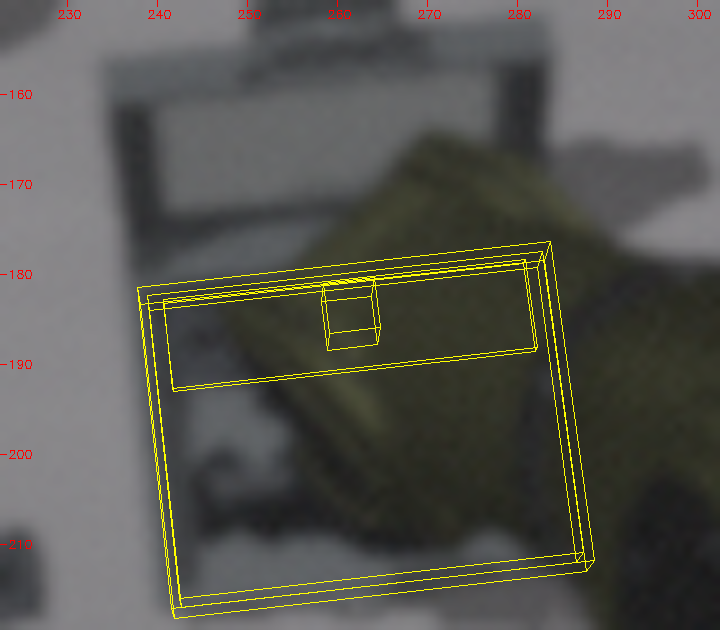

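>>> servo_tool([
  {"jaw":-1,"x":0,"y":0,"z":-10,"roll":0.138},
  {"jaw":-1,"x":0,"y":0,"z":0,"roll":0.138},
  {"jaw":-1,"x":0,"y":0,"z":0,"roll":0.138},
  {"jaw":-1,"x":0,"y":0,"z":0,"roll":0.138},
  {"jaw":-1,"x":0,"y":0,"z":0,"roll":0.138},
  {"jaw":-1,"x":0,"y":0,"z":0,"roll":0.138},
  {"jaw":-1,"x":0,"y":0,"z":0,"roll":0.138},
  {"jaw":-1,"x":0,"y":0,"z":0,"roll":0.138},
  {"jaw":-1,"x":0,"y":0,"z":0,"roll":0.138},
  {"jaw":-1,"x":0,"y":0,"z":0,"roll":0.138},
  {"jaw":-1,"x":0,"y":0,"z":0,"roll":0.13},
])

```text
time: 14.3
position: [0.4816, 0.0185, 0.2006]
tcp_rot: [0.537, 0.461, 0.537, -0.459]
contact_force: [0.2, 0.2, -0.1]
grip_width: 0.0857
```

```bash
python3 - <<'E'
from ov import *
plan(.4524,.2177,.2,3.30)
E
```

```text
t=14.30 tcp [0.4816 0.0185 0.2006] jawang 0.154 roll -0.004 q7 0.01 xyz mm [   0.7    2.5 -201.3] F [ 0.2  0.2 -0.1] w 0.0857 xdir [ 0.001  0.001 -1.   ]
```

>>> servo_tool([
  {"jaw":-1,"x":0,"y":0.5,"z":-41,"roll":0},
  {"jaw":-1,"x":0,"y":0.5,"z":-41,"roll":0},
  {"jaw":-1,"x":0,"y":0.5,"z":-40,"roll":-0.005},
  {"jaw":-1,"x":0,"y":0.5,"z":-40,"roll":0},
  {"jaw":-1,"x":0,"y":0.5,"z":-39,"roll":0},
  {"jaw":-1,"x":35,"y":0,"z":0,"roll":0},
  {"jaw":-1,"x":35,"y":0,"z":0,"roll":0},
  {"jaw":-1,"x":0,"y":0,"z":0,"roll":0},
])

```text
time: 15.1
position: [0.4495, 0.2171, 0.1273]
tcp_rot: [0.538, 0.455, 0.541, -0.459]
contact_force: [-1.3, -0.5, 0.1]
grip_width: 0.0859
```

```bash
python3 - <<'E'
from ov import *
plan(.4524,.2177,.085,3.30)
s,p,r=st();im=grab("scene");crop(im,*proj("scene",[p-[0,0,.06]])[0],90,80,7,"hov3.png")
E
```

```text
t=15.10 tcp [0.4495 0.2171 0.1273] jawang 0.166 roll 0.007 q7 -0.27 xyz mm [42.2  3.2 -0.2] F [-1.3 -0.5  0.1] w 0.0859 xdir [-0.006 -0.002 -1.   ]
```

View pics/hov3.png

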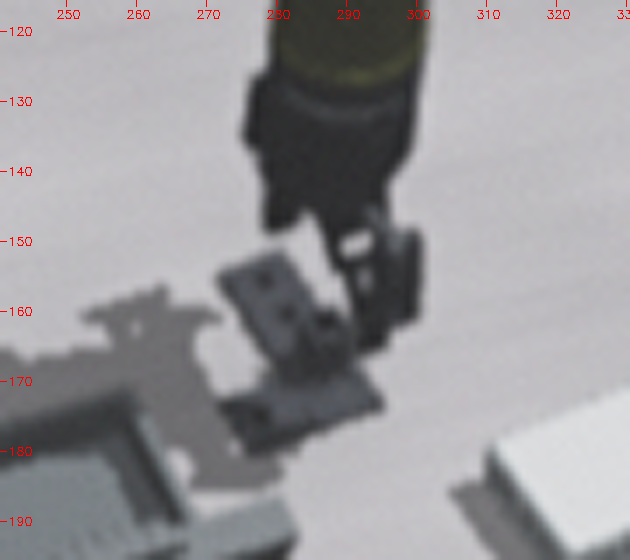

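>>> servo_tool([
  {"jaw":-1,"x":22,"y":2,"z":0,"roll":0},
  {"jaw":-1,"x":19,"y":0,"z":0,"roll":0},
  {"jaw":-1,"x":0,"y":0,"z":0,"roll":0},
  {"jaw":1,"x":0,"y":0,"z":0,"roll":0},
  {"jaw":1,"x":0,"y":0,"z":0,"roll":0},
  {"jaw":1,"x":0,"y":0,"z":0,"roll":0},
  {"jaw":1,"x":0,"y":0,"z":0,"roll":0},
  {"jaw":1,"x":0,"y":0,"z":0,"roll":0},
], force=50)

```text
time: 15.95
position: [0.4535, 0.2174, 0.0897]
tcp_rot: [0.539, 0.458, 0.539, -0.457]
contact_force: [-0.5, 0.1, 7.3]
grip_width: 0.0212
```

```bash
python3 - <<'E'
from ov import *
plan(.4524,.2177,.085,3.30)
E
```

```text
t=15.95 tcp [0.4535 0.2174 0.0897] jawang 0.164 roll 0.005 q7 -0.27 xyz mm [ 4.7 -1.1 -0.4] F [-0.5  0.1  7.3] w 0.0212 xdir [ 0.001  0.001 -1.   ]
```

>>> servo_tool([
  {"jaw":1,"x":-30,"y":0,"z":0,"roll":0},
  {"jaw":1,"x":-40,"y":0,"z":0,"roll":0.145},
  {"jaw":1,"x":-40,"y":0,"z":0,"roll":0.145},
  {"jaw":1,"x":0,"y":0,"z":0,"roll":0.145},
  {"jaw":1,"x":0,"y":0,"z":0,"roll":0.145},
  {"jaw":1,"x":0,"y":0,"z":0,"roll":0.145},
  {"jaw":1,"x":0,"y":0,"z":0,"roll":0.145},
  {"jaw":1,"x":0,"y":0,"z":0,"roll":0.145},
  {"jaw":1,"x":0,"y":0,"z":0,"roll":0.145},
  {"jaw":1,"x":0,"y":0,"z":0,"roll":0.145},
  {"jaw":1,"x":0,"y":0,"z":0,"roll":0.145},
  {"jaw":1,"x":0,"y":0,"z":0,"roll":0.145},
])

```text
time: 17.15
position: [0.4527, 0.2174, 0.1988]
tcp_rot: [-0.047, -0.705, -0.048, 0.706]
contact_force: [0.5, -0.4, -2.8]
grip_width: 0.0209
```

```bash
python3 - <<'E'
from ov import *
plan(.48,.12,.2,.1-np.pi/2)
# refit tray from current unobstructed images and the long plate
I={}
for n in("scene","top"):
    I[n]=grab(n,2);np.save(f"pics/q_{n}.npy",I[n])
crop(I["scene"],247,197,80,70,10,"q_s.png")
g=np.clip(I["top"].astype(float)*2.2-60,0,255).astype(np.uint8)
crop(g,263,193,64,60,10,"q_t.png")
E
```

```text
t=17.15 tcp [0.4527 0.2174 0.1988] jawang -1.437 roll 0.034 q7 -1.25 xyz mm [ -1.3  99.6 -17.4] F [ 0.5 -0.4 -2.8] w 0.0209 xdir [-0.001  0.    -1.   ]
```

View pics/q_s.png

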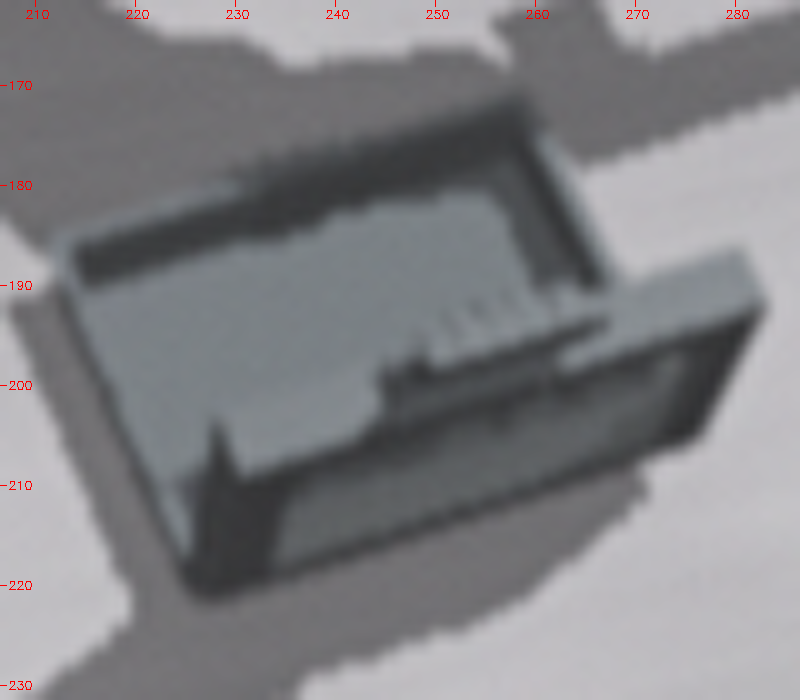

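View pics/q_t.png

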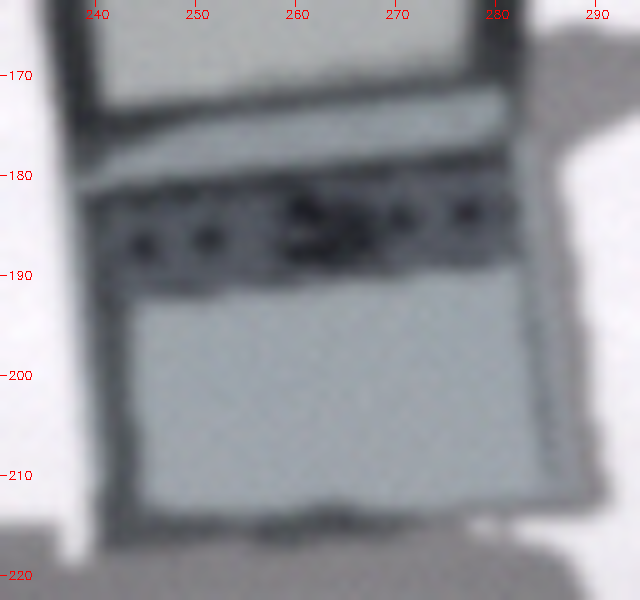

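```bash
python3 - <<'E'
from h import *
A=unproj("top",[(243,192.2),(282.2,189.0)],.012);print("front edge long",A)
d=A[1]-A[0];yaw=np.arctan2(-d[0],d[1])  # along -y
print("yaw",np.arctan2(d[1],d[0])+np.pi/2)
print("rim +y outer",unproj("top",[(238.2,183),(240.5,210)],.034))
print("floor -y edge",unproj("top",[(283,190),(285.5,210)],.004))
print("front floor edge",unproj("top",[(246,214),(280,212.5)],.004))
print("spigot top",unproj("top",[(261.5,182.5)],.048), "holes",unproj("top",[(245,187),(277.5,183.7)],.012))
print("scene rim",unproj("scene",[(211.5,185.7),(259.3,170.8),(268.5,189)],.034), "-y rim", unproj("scene",[(213,190),(224.5,216)],.034))
E
```

```text
front edge long [[ 0.55651225  0.09927708  0.012     ]
 [ 0.56734801 -0.05478718  0.012     ]]
yaw 0.07021713576639943
rim +y outer [[0.58876606 0.11707062 0.034     ]
 [0.48297016 0.10875145 0.034     ]]
floor -y edge [[ 0.56493058 -0.05852249  0.004     ]
 [ 0.4851722  -0.06584191  0.004     ]]
front floor edge [[ 0.47140007  0.08841841  0.004     ]
 [ 0.47561611 -0.04411259  0.004     ]]
spigot top [[0.58640975 0.02703889 0.048     ]] holes [[ 0.57726716  0.09125879  0.012     ]
 [ 0.58891106 -0.03691623  0.012     ]]
scene rim [[ 0.47823247 -0.07209228  0.034     ]
 [ 0.45999762  0.11033459  0.034     ]
 [ 0.54786759  0.11777791  0.034     ]] -y rim [[ 0.49818099 -0.07142476  0.034     ]
 [ 0.61572695 -0.05966068  0.034     ]]
```

```bash
sed -i 's/^TR=.*/TR=(.5387,.025,.09)/' ov.py; cat >> ov.py <<'E'
def tw(x,y):
    c,s=np.cos(TR[2]),np.sin(TR[2]);return TR[0]+c*x-s*y,TR[1]+s*x+c*y
def loc():
    p=st()[1];c,s=np.cos(TR[2]),np.sin(TR[2]);d=p[:2]-np.array(TR[:2]);print("tray-local",(np.array([c*d[0]+s*d[1],-s*d[0]+c*d[1],p[2]])*1000).round(1))
E
python3 -c "
from ov import *
plan(*tw(.002,-.044),.2,TR[2]-np.pi/2);loc()"
```

```text
t=17.35 tcp [0.4529 0.2173 0.1987] jawang -1.427 roll 0.054 q7 -1.24 xyz mm [ -1.2 243.3 -70.1] F [ 0.4 -0.5 -3. ] w 0.0209 xdir [-0.001 -0.    -1.   ]
tray-local [-68.1 199.3 198.7]
```

>>> servo_tool([
  {"jaw":1,"x":0,"y":0,"z":0,"roll":0.05},
  {"jaw":1,"x":0,"y":41,"z":-12,"roll":0},
  {"jaw":1,"x":0,"y":41,"z":-12,"roll":0},
  {"jaw":1,"x":0,"y":41,"z":-12,"roll":0},
  {"jaw":1,"x":0,"y":40,"z":-12,"roll":0},
  {"jaw":1,"x":0,"y":40,"z":-11,"roll":0},
  {"jaw":1,"x":20,"y":40,"z":-11,"roll":0},
  {"jaw":1,"x":30,"y":0,"z":0,"roll":0},
  {"jaw":1,"x":15,"y":0,"z":0,"roll":0},
  {"jaw":1,"x":0,"y":0,"z":0,"roll":0},
  {"jaw":1,"x":0,"y":0,"z":0,"roll":0},
])

```text
time: 18.45
position: [0.5448, -0.0185, 0.1341]
tcp_rot: [-0.032, -0.706, -0.032, 0.706]
contact_force: [0.1, 0.7, -2.1]
grip_width: 0.0211
```

```bash
python3 - <<'E'
from ov import *
plan(*tw(.002,-.044),.092,TR[2]-np.pi/2);loc()
s,p,r=st()
ov("r1",[("L",(p[0],p[1],TR[2]+np.pi/2,p[2]-.087))])
E
```

```text
t=18.45 tcp [ 0.5448 -0.0185  0.1341] jawang -1.480 roll 0.001 q7 -0.87 xyz mm [42.1  0.2  0.2] F [ 0.1  0.7 -2.1] w 0.0211 xdir [-0.  0. -1.]
tray-local [  2.2 -43.9 134.1]
```

View pics/r1_s.png

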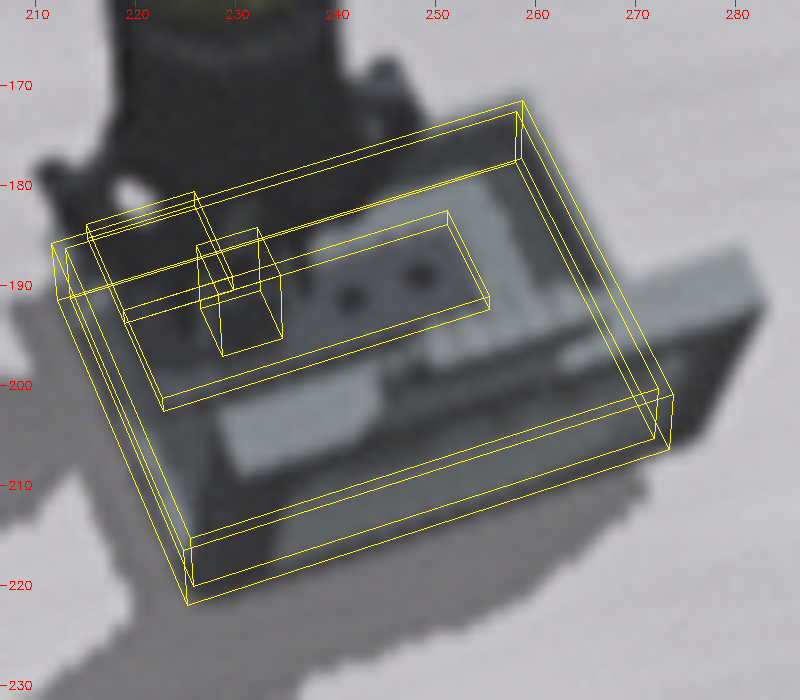

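View pics/r1_t.png

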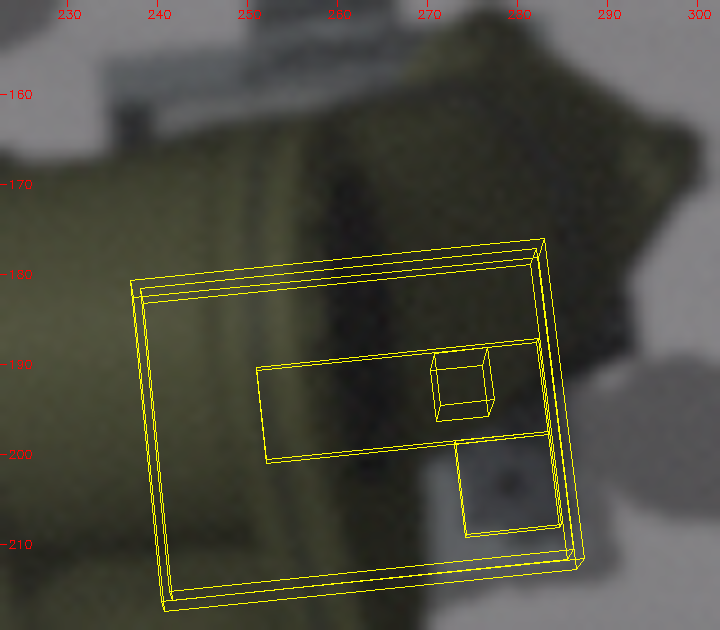

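>>> servo_tool([
  {"jaw":1,"x":15,"y":0,"z":0,"roll":0},
  {"jaw":1,"x":12,"y":0,"z":0,"roll":0},
  {"jaw":1,"x":8,"y":0,"z":0,"roll":0},
  {"jaw":1,"x":4,"y":0,"z":0,"roll":0},
  {"jaw":1,"x":0,"y":0,"z":0,"roll":0},
])

```text
time: 19.05
position: [0.5446, -0.0184, 0.0945]
tcp_rot: [-0.032, -0.706, -0.032, 0.707]
contact_force: [-0.2, -0.1, -2.8]
grip_width: 0.0213
```

>>> servo_tool([
  {"jaw":1,"x":2,"y":0,"z":-1.5,"roll":0},
  {"jaw":1,"x":0,"y":0,"z":-1.5,"roll":0},
  {"jaw":1,"x":0,"y":0,"z":0,"roll":0},
])

```text
time: 19.35
position: [0.5454, -0.0184, 0.0938]
tcp_rot: [-0.032, -0.705, -0.032, 0.708]
contact_force: [-5.8, 0.3, 7.9]
grip_width: 0.0209
```

>>> servo_tool([
  {"jaw":1,"x":0,"y":0,"z":-1,"roll":0},
  {"jaw":1,"x":0,"y":0,"z":-1,"roll":0},
  {"jaw":1,"x":0,"y":0,"z":0,"roll":0},
])

```text
time: 19.65
position: [0.5458, -0.0184, 0.0938]
tcp_rot: [-0.031, -0.704, -0.032, 0.709]
contact_force: [-9.9, -1.3, 12.2]
grip_width: 0.0211
```

>>> servo_tool([
  {"jaw":1,"x":-2,"y":0,"z":2.5,"roll":0},
  {"jaw":1,"x":0,"y":0,"z":0,"roll":0},
])

```text
time: 19.85
position: [0.5455, -0.0184, 0.0949]
tcp_rot: [-0.032, -0.705, -0.032, 0.708]
contact_force: [-5.1, -1.9, -3.5]
grip_width: 0.0212
```

```bash
python3 - <<'E'
from ov import *
plan(*tw(.002,-.044),.092,TR[2]-np.pi/2);loc()
s,p,r=st()
ov("r2")
E
```

```text
t=19.85 tcp [ 0.5455 -0.0184  0.0949] jawang -1.480 roll 0.001 q7 -0.84 xyz mm [2.9 0.2 0.9] F [-5.1 -1.9 -3.5] w 0.0212 xdir [-0.003  0.    -1.   ]
tray-local [  2.9 -43.8  94.9]
```

View pics/r2_s.png

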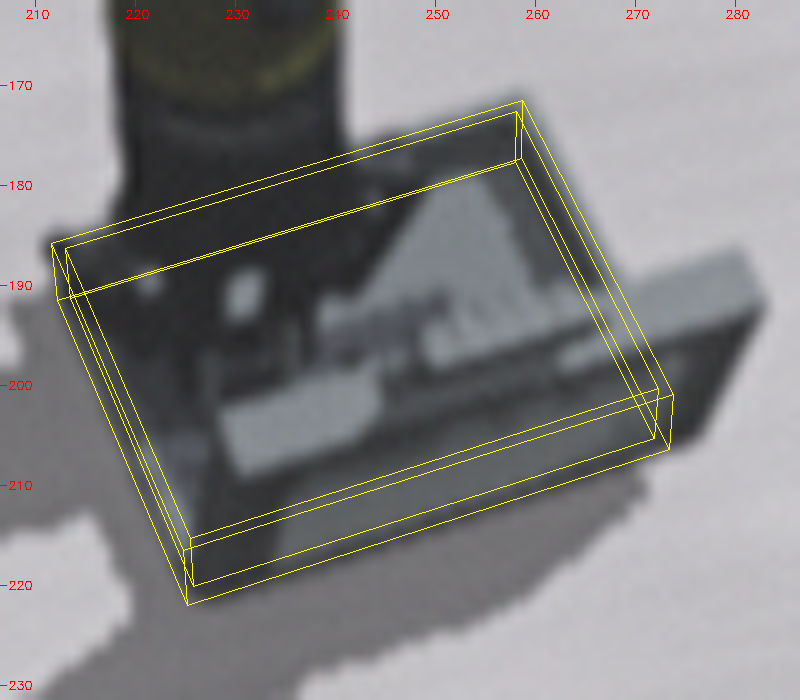

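>>> servo_tool([
  {"jaw":1,"x":0,"y":1.5,"z":1,"roll":0},
  {"jaw":1,"x":0,"y":1.5,"z":0,"roll":0},
  {"jaw":1,"x":0,"y":1,"z":0,"roll":0},
  {"jaw":1,"x":0,"y":0,"z":0,"roll":0},
])

```text
time: 20.35
position: [0.5458, -0.0216, 0.0945]
tcp_rot: [-0.032, -0.706, -0.033, 0.707]
contact_force: [-5.1, 1.7, -1.9]
grip_width: 0.0211
```

>>> servo_tool([
  {"jaw":1,"x":0,"y":1,"z":1,"roll":0},
  {"jaw":1,"x":0,"y":1,"z":0,"roll":0},
  {"jaw":1,"x":0,"y":0,"z":0,"roll":0},
])

```text
time: 20.65
position: [0.5456, -0.0233, 0.0947]
tcp_rot: [-0.031, -0.706, -0.033, 0.707]
contact_force: [-4.1, 2.9, -2.0]
grip_width: 0.0213
```

>>> servo_tool([
  {"jaw":1,"x":2,"y":-0.5,"z":1,"roll":0},
  {"jaw":0.3,"x":0,"y":0,"z":0,"roll":0},
  {"jaw":0.3,"x":0,"y":0,"z":0,"roll":0},
  {"jaw":0.3,"x":-10,"y":0,"z":0,"roll":0},
  {"jaw":0.3,"x":-20,"y":0,"z":0,"roll":0},
  {"jaw":0.3,"x":-30,"y":0,"z":0,"roll":0},
  {"jaw":-1,"x":-45,"y":0,"z":0,"roll":0},
])

```text
time: 21.35
position: [0.5445, -0.0243, 0.1984]
tcp_rot: [-0.031, -0.706, -0.031, 0.707]
contact_force: [0.8, 0.8, 0.2]
grip_width: 0.0433
```

```bash
python3 - <<'E'
from ov import *
plan(.483,-.397,.2,-2.245);loc()
E
```

```text
t=21.35 tcp [ 0.5445 -0.0243  0.1984] jawang -1.482 roll 0.763 q7 -0.92 xyz mm [  -1.3  329.5 -184.6] F [0.8 0.8 0.2] w 0.0433 xdir [-0.002 -0.    -1.   ]
tray-local [  1.3 -49.6 198.4]
```

>>> servo_tool([
  {"jaw":-1,"x":0,"y":0,"z":0,"roll":0.127},
  {"jaw":-1,"x":0,"y":0,"z":0,"roll":0.127},
  {"jaw":-1,"x":0,"y":0,"z":0,"roll":0.127},
  {"jaw":-1,"x":0,"y":0,"z":0,"roll":0.127},
  {"jaw":-1,"x":0,"y":0,"z":0,"roll":0.127},
  {"jaw":-1,"x":0,"y":0,"z":0,"roll":0.127},
  {"jaw":-1,"x":0,"y":41,"z":-23,"roll":0},
  {"jaw":-1,"x":0,"y":41,"z":-23,"roll":0},
  {"jaw":-1,"x":0,"y":41,"z":-23,"roll":0},
  {"jaw":-1,"x":0,"y":41,"z":-23,"roll":0},
  {"jaw":-1,"x":0,"y":41,"z":-23,"roll":0},
  {"jaw":-1,"x":0,"y":41,"z":-23,"roll":0},
])

```text
time: 22.55
position: [0.4995, -0.305, 0.199]
tcp_rot: [-0.233, 0.668, -0.234, -0.667]
contact_force: [1.1, -0.1, -0.3]
grip_width: 0.0854
```

```bash
python3 - <<'E'
from ov import *
plan(.483,-.397,.12,-2.245)
bx,by=tw(.003,-.048)
ov("s1",[("L",(bx,by,TR[2]+np.pi/2,.004)),("S",(*tw(.046,0.0005),TR[2]+np.pi/2,.004))])
im=np.load("pics/s1_top.npy");g=np.clip(im.astype(float)*2.2-60,0,255).astype(np.uint8)
crop(g,263,193,64,60,10,"s1_tb.png")
E
```

```text
t=22.55 tcp [ 0.4995 -0.305   0.199 ] jawang -2.244 roll 0.001 q7 -1.07 xyz mm [ 79.1  82.2 -44.3] F [ 1.1 -0.1 -0.3] w 0.0854 xdir [ 0.002 -0.002 -1.   ]
```

View pics/s1_s.png

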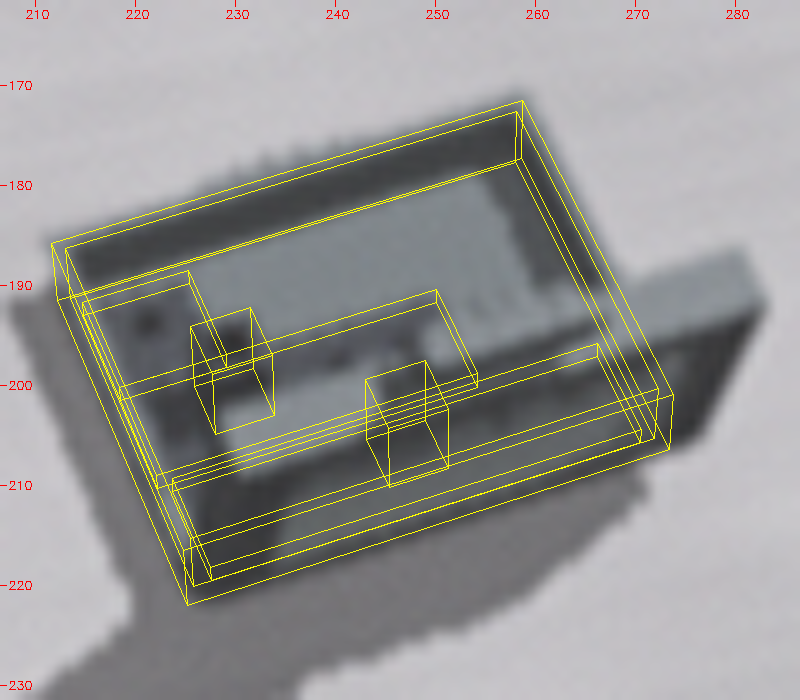

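View pics/s1_tb.png

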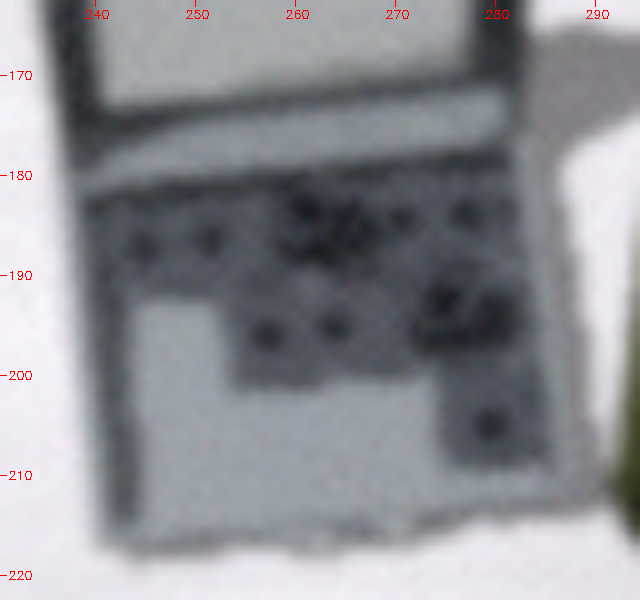

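View pics/s1_t.png

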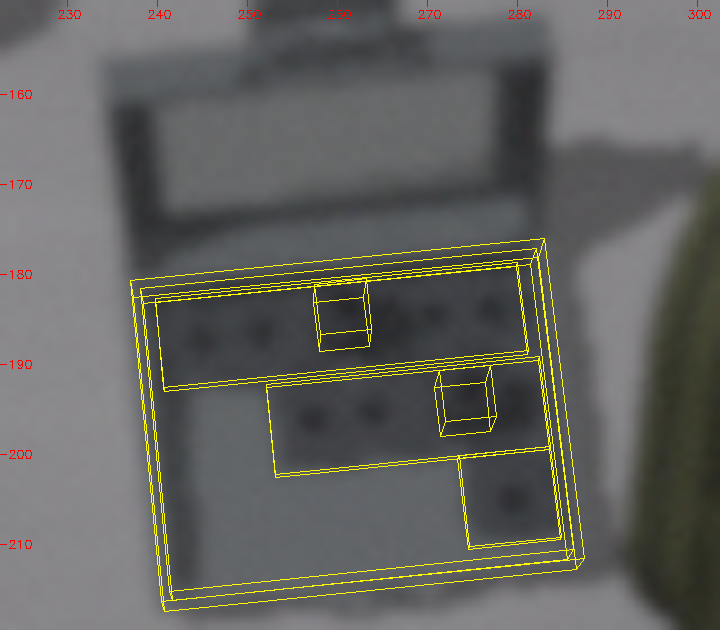

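>>> servo_tool([
  {"jaw":-1,"x":0,"y":41,"z":-22,"roll":0},
  {"jaw":-1,"x":25,"y":41,"z":-22,"roll":0},
  {"jaw":-1,"x":35,"y":0,"z":0,"roll":0},
  {"jaw":-1,"x":15,"y":0,"z":0,"roll":0},
  {"jaw":-1,"x":0,"y":0,"z":0,"roll":0},
  {"jaw":-1,"x":0,"y":0,"z":0,"roll":0},
])

```text
time: 23.25
position: [0.4844, -0.3906, 0.125]
tcp_rot: [-0.233, 0.668, -0.233, -0.667]
contact_force: [-0.7, -0.1, 0.3]
grip_width: 0.0856
```

```bash
python3 - <<'E'
from ov import *
plan(.483,-.397,.0865,-2.245)
s,p,r=st();im=grab("scene");crop(im,*proj("scene",[p-[0,0,.06]])[0],90,80,7,"hov4.png",lines=wire("scene",BX["L"][2:],flat(.4848,-.3978,-2.245)))
E
```

```text
t=23.25 tcp [ 0.4844 -0.3906  0.125 ] jawang -2.241 roll 0.004 q7 -0.93 xyz mm [38.5  5.9 -2.9] F [-0.7 -0.1  0.3] w 0.0856 xdir [ 0.001  0.    -1.   ]
```

View pics/hov4.png

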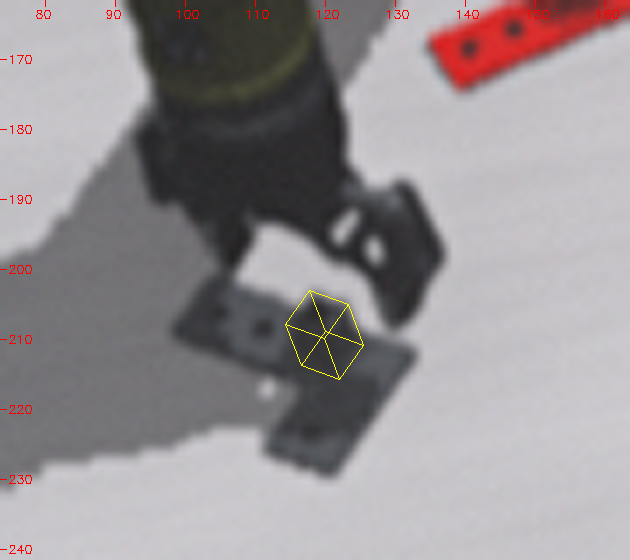

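>>> servo_tool([
  {"jaw":-1,"x":20,"y":6,"z":-3,"roll":0},
  {"jaw":-1,"x":18,"y":0,"z":0,"roll":0},
  {"jaw":-1,"x":0,"y":0,"z":0,"roll":0},
  {"jaw":1,"x":0,"y":0,"z":0,"roll":0},
  {"jaw":1,"x":0,"y":0,"z":0,"roll":0},
  {"jaw":1,"x":0,"y":0,"z":0,"roll":0},
  {"jaw":1,"x":0,"y":0,"z":0,"roll":0},
  {"jaw":1,"x":0,"y":0,"z":0,"roll":0},
  {"jaw":1,"x":-30,"y":0,"z":0,"roll":0},
  {"jaw":1,"x":-40,"y":0,"z":0,"roll":0},
  {"jaw":1,"x":-40,"y":0,"z":0,"roll":0},
], force=50)

```text
time: 24.4
position: [0.4815, -0.3975, 0.1966]
tcp_rot: [0.234, -0.667, 0.233, 0.668]
contact_force: [1.4, -0.4, -1.8]
grip_width: 0.0214
```

```bash
python3 - <<'E'
from ov import *
plan(*tw(-.0405,.045),.2,TR[2]-np.pi/2)
E
```

```text
t=24.40 tcp [ 0.4815 -0.3975  0.1966] jawang -2.243 roll -0.762 q7 -0.99 xyz mm [  -2.7 -460.6  -54.4] F [ 1.4 -0.4 -1.8] w 0.0214 xdir [-0.002  0.002 -1.   ]
```

>>> servo_tool([
  {"jaw":1,"x":0,"y":0,"z":0,"roll":-0.127},
  {"jaw":1,"x":0,"y":0,"z":0,"roll":-0.127},
  {"jaw":1,"x":0,"y":0,"z":0,"roll":-0.127},
  {"jaw":1,"x":0,"y":0,"z":0,"roll":-0.127},
  {"jaw":1,"x":0,"y":0,"z":0,"roll":-0.127},
  {"jaw":1,"x":0,"y":0,"z":0,"roll":-0.127},
  {"jaw":1,"x":0,"y":-46,"z":-5.5,"roll":0},
  {"jaw":1,"x":0,"y":-46,"z":-5.5,"roll":0},
  {"jaw":1,"x":0,"y":-46,"z":-5.5,"roll":0},
  {"jaw":1,"x":0,"y":-46,"z":-5.5,"roll":0},
  {"jaw":1,"x":0,"y":-46,"z":-5.5,"roll":0},
  {"jaw":1,"x":0,"y":-46,"z":-5.5,"roll":0},
])

```text
time: 25.6
position: [0.4897, -0.1184, 0.1962]
tcp_rot: [-0.032, -0.706, -0.032, 0.706]
contact_force: [0.6, 0.6, -3.4]
grip_width: 0.0213
```

>>> servo_tool([
  {"jaw":1,"x":0,"y":-46,"z":-5.5,"roll":0},
  {"jaw":1,"x":0,"y":-46,"z":-5.5,"roll":0},
  {"jaw":1,"x":0,"y":-46,"z":-5.5,"roll":0},
  {"jaw":1,"x":20,"y":-46,"z":-5,"roll":0},
  {"jaw":1,"x":25,"y":0,"z":0,"roll":0},
  {"jaw":1,"x":15,"y":0,"z":0,"roll":0},
  {"jaw":1,"x":0,"y":0,"z":0,"roll":0},
  {"jaw":1,"x":0,"y":0,"z":0,"roll":0},
])

```text
time: 26.4
position: [0.495, 0.0641, 0.1365]
tcp_rot: [-0.032, -0.706, -0.031, 0.707]
contact_force: [-0.6, -0.3, -2.8]
grip_width: 0.0211
```

```bash
python3 - <<'E'
from ov import *
plan(*tw(-.0405,.045),.096,TR[2]-np.pi/2);loc()
s,p,r=st()
ov("u1",[("L",(p[0],p[1],TR[2]-np.pi/2,p[2]-.087))])
E
```

```text
t=26.40 tcp [0.495  0.0641 0.1365] jawang -1.482 roll -0.001 q7 -0.90 xyz mm [40.5 -2.2  0.4] F [-0.6 -0.3 -2.8] w 0.0211 xdir [-0. -0. -1.]
tray-local [-40.1  42.8 136.5]
```

View pics/u1_s.png

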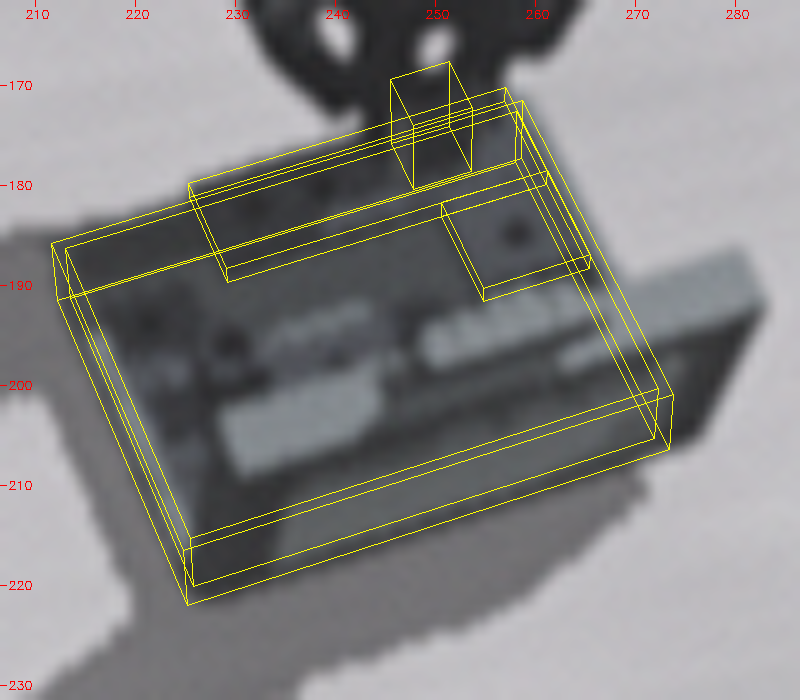

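View pics/u1_t.png

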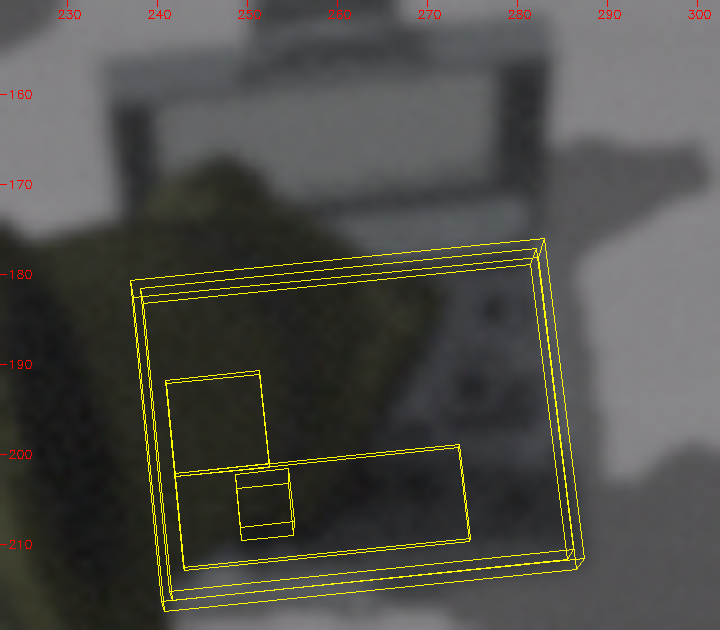

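>>> servo_tool([
  {"jaw":1,"x":15,"y":-2,"z":0,"roll":0},
  {"jaw":1,"x":12,"y":0,"z":0,"roll":0},
  {"jaw":1,"x":6,"y":0,"z":0,"roll":0},
  {"jaw":1,"x":4,"y":0,"z":0,"roll":0},
  {"jaw":1,"x":0,"y":0,"z":0,"roll":0},
])

```text
time: 27.0
position: [0.495, 0.0663, 0.0995]
tcp_rot: [0.032, 0.706, 0.032, -0.706]
contact_force: [0.3, 0.9, -1.4]
grip_width: 0.0209
```

>>> servo_tool([
  {"jaw":1,"x":4,"y":0,"z":0,"roll":0},
  {"jaw":1,"x":0,"y":0,"z":0,"roll":0},
])

```text
time: 27.2
position: [0.4949, 0.0665, 0.0954]
tcp_rot: [0.032, 0.706, 0.032, -0.706]
contact_force: [-0.4, -0.4, -3.0]
grip_width: 0.0215
```

```bash
python3 - <<'E'
from ov import *
plan(*tw(-.0405,.045),.092,TR[2]-np.pi/2);loc()
im=grab("scene");crop(im,247,197,80,70,10,"u2.png")
E
```

```text
t=27.20 tcp [0.4949 0.0665 0.0954] jawang -1.481 roll -0.000 q7 -0.86 xyz mm [3.4 0.3 0.6] F [-0.4 -0.4 -3. ] w 0.0215 xdir [ 0.  0. -1.]
tray-local [-39.9  45.3  95.4]
```

View pics/u2.png

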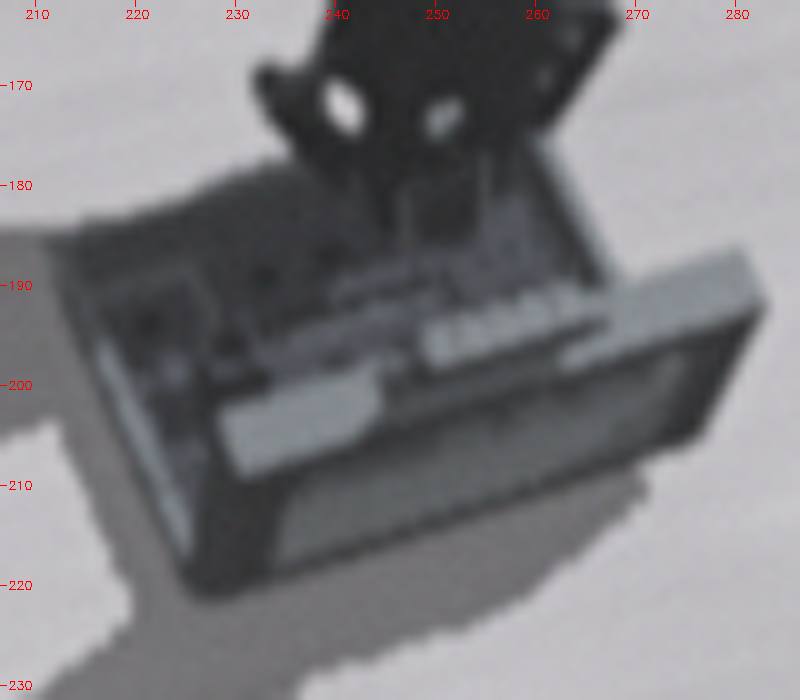

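>>> servo_tool([
  {"jaw":1,"x":3,"y":0,"z":0,"roll":0},
  {"jaw":1,"x":0,"y":0,"z":0,"roll":0},
  {"jaw":0.3,"x":0,"y":0,"z":0,"roll":0},
  {"jaw":0.3,"x":0,"y":0,"z":0,"roll":0},
  {"jaw":0.3,"x":-10,"y":0,"z":0,"roll":0},
  {"jaw":0.3,"x":-20,"y":0,"z":0,"roll":0},
  {"jaw":0.3,"x":-40,"y":0,"z":0,"roll":0},
  {"jaw":1,"x":-40,"y":0,"z":0,"roll":0},
  {"jaw":1,"x":-10,"y":0,"z":45,"roll":0},
  {"jaw":1,"x":0,"y":-20,"z":40,"roll":0},
  {"jaw":1,"x":0,"y":-45,"z":0,"roll":0},
  {"jaw":1,"x":0,"y":-45,"z":0,"roll":0},
])

```text
time: 28.45
position: [0.399, 0.1684, 0.2136]
tcp_rot: [-0.03, -0.706, -0.031, 0.707]
contact_force: [1.2, -0.1, -0.6]
grip_width: 0.0003
```

```bash
python3 - <<'E'
from ov import *
loc()
ov("v1",[("L",(*tw(-.04,.045),TR[2]-np.pi/2,.004))])
im=np.load("pics/v1_top.npy");g=np.clip(im.astype(float)*2.4-60,0,255).astype(np.uint8)
crop(g,263,193,64,60,10,"v1_tb.png")
im=np.load("pics/v1_scene.npy");g=np.clip(im.astype(float)*1.4-30,0,255).astype(np.uint8)
crop(g,247,197,80,70,10,"v1_sb.png")
E
```

```text
tray-local [-126.2  155.4  213.6]
```

View pics/v1_tb.png

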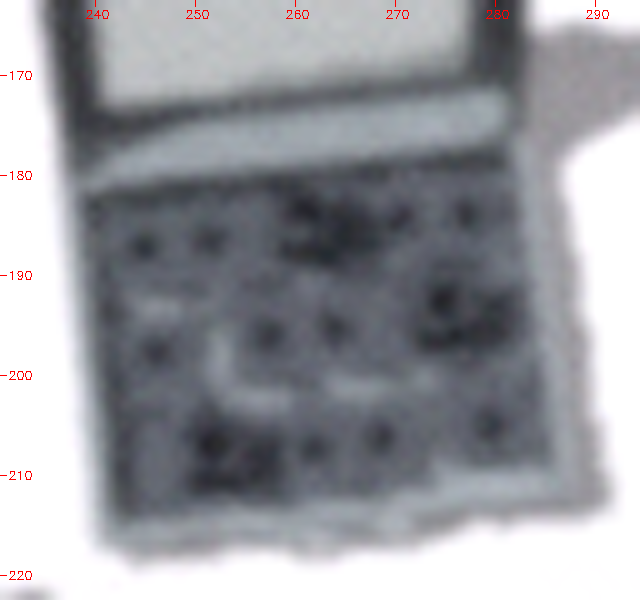

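View pics/v1_sb.png

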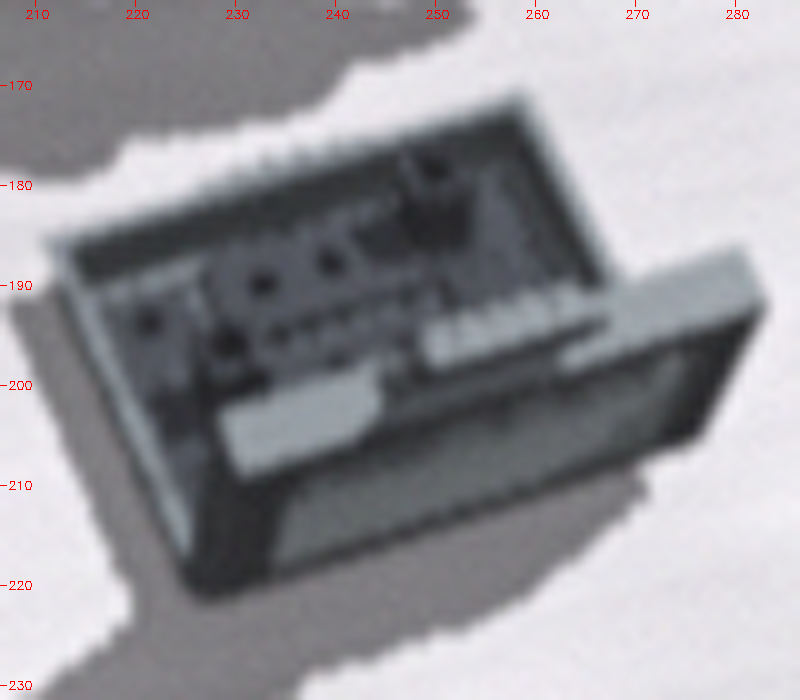

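```bash
python3 - <<'E'
from ov import *
print("tall tin",unproj("top",[(201,133)],.12))
print("behind",tw(.17,.0))
plan(*tw(-.05,.06),.29);plan(*tw(.172,.05),.29,TR[2]-np.pi/2)
# lid angle from top/scene corners: check predicted
hx=.07
for th in(1.8,1.9,2.0,2.1):
    P=[]
    for y in(.09,-.09):
        x=hx-.14*np.cos(th);z=.034+.14*np.sin(th); P.append([*tw(x,y),z])
        x+=.022*np.sin(th);z+=.022*np.cos(th);P.append([*tw(x,y),z])
    print(th,"scene",proj("scene",P).round(1).tolist(),"top",proj("top",P).round(1).tolist())
E
```

```text
tall tin [[0.76268123 0.25183845 0.12      ]]
behind (np.float64(0.708011964612039), np.float64(0.04027935336366188))
t=28.55 tcp [0.3988 0.1758 0.2126] jawang -1.468 roll 0.000 q7 -1.12 xyz mm [-77.9 103.4 -74.4] F [ 1.3 -0.1 -0.1] w 0.0001 xdir [-0.001  0.005 -1.   ]
t=28.55 tcp [0.3988 0.1758 0.2126] jawang -1.468 roll 0.013 q7 -1.12 xyz mm [ -78.   112.4 -297.7] F [ 1.3 -0.1 -0.1] w 0.0001 xdir [-0.001  0.005 -1.   ]
1.8 scene [[279.5, 183.4], [282.1, 189.3], [226.6, 199.9], [229.0, 206.0]] top [[234.7, 162.6], [234.2, 157.2], [285.4, 157.5], [284.5, 152.2]]
1.9 scene [[281.1, 187.2], [283.6, 193.4], [228.1, 203.9], [230.5, 210.3]] top [[234.4, 159.2], [233.9, 154.2], [284.8, 154.2], [283.9, 149.2]]
2.0 scene [[282.7, 191.2], [285.0, 197.6], [229.6, 208.0], [231.9, 214.6]] top [[234.1, 156.1], [233.7, 151.6], [284.2, 151.2], [283.3, 146.7]]
2.1 scene [[284.1, 195.3], [286.3, 201.9], [231.0, 212.3], [233.2, 219.0]] top [[233.9, 153.4], [233.6, 149.3], [283.7, 148.4], [282.8, 144.4]]
```

>>> servo_tool([
  {"jaw":1,"x":-26,"y":34,"z":-25,"roll":0.013},
  {"jaw":1,"x":-26,"y":34,"z":-25,"roll":0},
  {"jaw":1,"x":-26,"y":34,"z":-25,"roll":0},
  {"jaw":1,"x":0,"y":2,"z":-45,"roll":0},
  {"jaw":1,"x":0,"y":2,"z":-45,"roll":0},
  {"jaw":1,"x":0,"y":2,"z":-45,"roll":0},
  {"jaw":1,"x":0,"y":2,"z":-45,"roll":0},
  {"jaw":1,"x":0,"y":2,"z":-45,"roll":0},
  {"jaw":1,"x":0,"y":0,"z":0,"roll":0},
])

```text
time: 29.45
position: [0.7128, 0.0799, 0.2903]
tcp_rot: [0.029, 0.708, 0.027, -0.705]
contact_force: [0.1, -0.8, 0.2]
grip_width: 0.0
```

```bash
python3 - <<'E'
from ov import *
loc();plan(*tw(.172,.0),.225,TR[2]-np.pi/2)
im=grab("scene");crop(im,255,185,100,80,8,"w1.png")
E
```

```text
tray-local [178.3  39.  290.3]
t=29.45 tcp [0.7128 0.0799 0.2903] jawang -1.492 roll -0.011 q7 -1.24 xyz mm [65.3 38.8  6.7] F [ 0.1 -0.8  0.2] w 0.0000 xdir [ 0.005 -0.002 -1.   ]
```

View pics/w1.png

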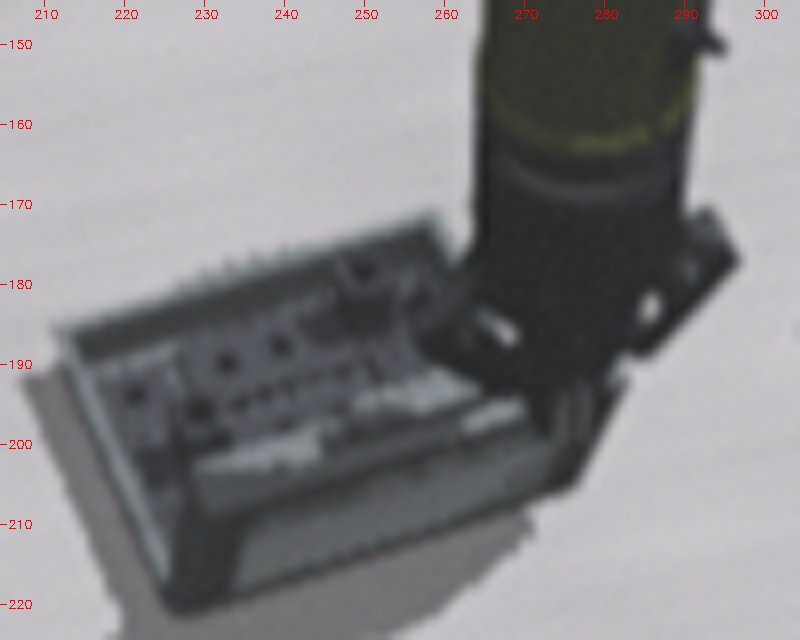

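>>> servo_tool([
  {"jaw":1,"x":0,"y":38,"z":0,"roll":0},
  {"jaw":1,"x":35,"y":0,"z":0,"roll":0},
  {"jaw":1,"x":31,"y":0,"z":0,"roll":0},
  {"jaw":1,"x":0,"y":0,"z":12,"roll":0},
  {"jaw":1,"x":0,"y":0,"z":8,"roll":0},
  {"jaw":1,"x":0,"y":0,"z":8,"roll":0},
])

```text
time: 30.1
position: [0.6828, 0.0398, 0.2257]
tcp_rot: [0.027, 0.707, 0.027, -0.706]
contact_force: [0.9, -0.5, 0.4]
grip_width: -0.0002
```

```bash
python3 - <<'E'
from ov import *
loc();plan()
im=grab("scene");crop(im,255,185,100,80,8,"w2.png")
E
```

```text
tray-local [144.8   1.8 225.7]
t=30.10 tcp [0.6828 0.0398 0.2257] jawang -1.494 roll 0.000 q7 -1.12 xyz mm [0. 0. 0.] F [ 0.9 -0.5  0.4] w -0.0002 xdir [ 0.002 -0.    -1.   ]
```

View pics/w2.png

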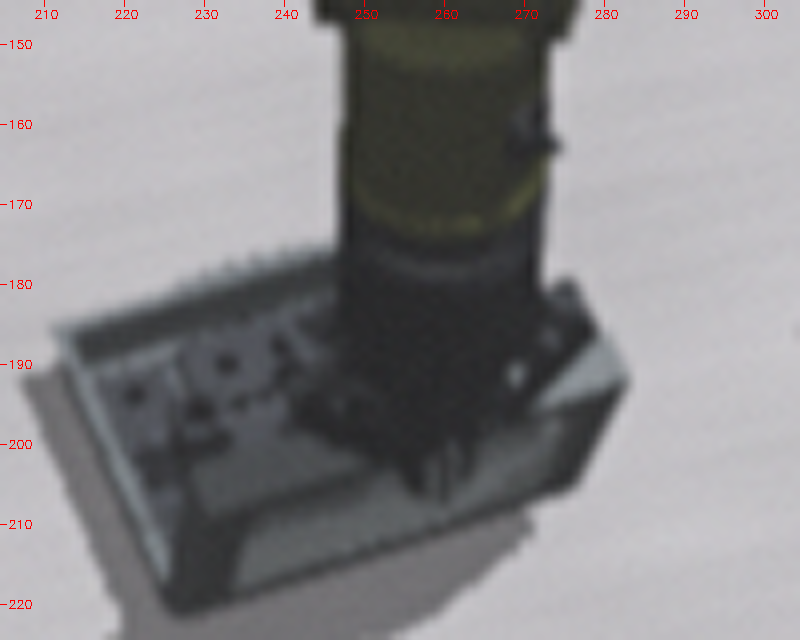

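>>> servo_tool([
  {"jaw":1,"x":0,"y":0,"z":10,"roll":0},
  {"jaw":1,"x":0,"y":0,"z":10,"roll":0},
  {"jaw":1,"x":0,"y":0,"z":10,"roll":0},
  {"jaw":1,"x":0,"y":0,"z":10,"roll":0},
  {"jaw":1,"x":0,"y":0,"z":10,"roll":0},
])

```text
time: 30.65
position: [0.6339, 0.0361, 0.226]
tcp_rot: [0.027, 0.708, 0.027, -0.705]
contact_force: [1.1, -0.4, 0.2]
grip_width: -0.0002
```

>>> servo_tool([
  {"jaw":1,"x":0,"y":0,"z":12,"roll":0},
  {"jaw":1,"x":1,"y":0,"z":12,"roll":0},
  {"jaw":1,"x":3,"y":0,"z":12,"roll":0},
  {"jaw":1,"x":4,"y":0,"z":12,"roll":0},
])

```text
time: 31.05
position: [0.586, 0.0323, 0.218]
tcp_rot: [0.027, 0.708, 0.027, -0.705]
contact_force: [-0.5, 0.7, -0.9]
grip_width: 0.0005
```

```bash
python3 - <<'E'
from ov import *
loc();plan()
im=grab("scene");crop(im,255,185,100,80,8,"w3.png")
E
```

```text
tray-local [ 47.7   3.1 218. ]
t=31.05 tcp [0.586  0.0323 0.218 ] jawang -1.494 roll 0.000 q7 -1.01 xyz mm [0. 0. 0.] F [-0.5  0.7 -0.9] w 0.0005 xdir [ 0.003  0.    -1.   ]
```

View pics/w3.png

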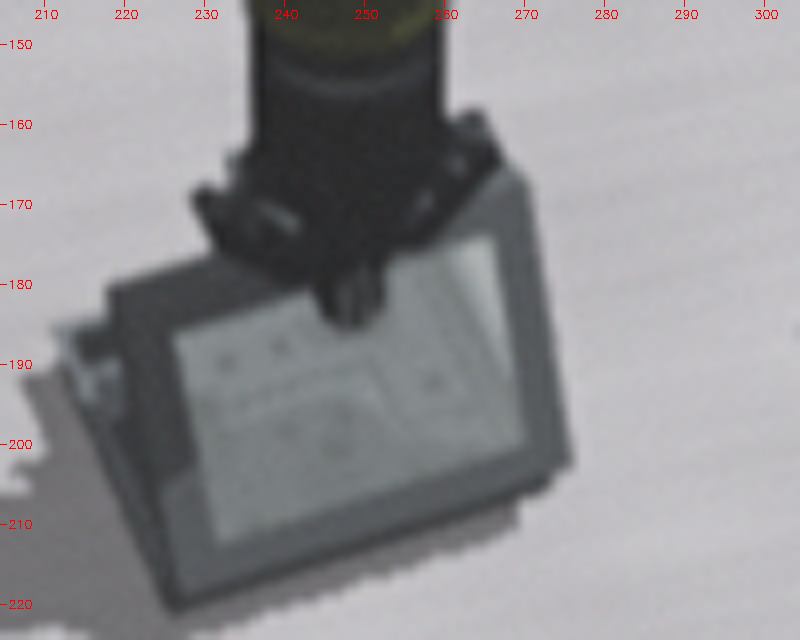

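>>> servo_tool([
  {"jaw":1,"x":1,"y":0,"z":12,"roll":0},
  {"jaw":1,"x":5,"y":0,"z":10,"roll":0},
  {"jaw":1,"x":6,"y":0,"z":11,"roll":0},
  {"jaw":1,"x":7,"y":0,"z":10,"roll":0},
  {"jaw":1,"x":8,"y":0,"z":9,"roll":0},
  {"jaw":1,"x":9,"y":0,"z":8,"roll":0},
  {"jaw":1,"x":10,"y":0,"z":7,"roll":0},
])

```text
time: 31.8
position: [0.5193, 0.0274, 0.1711]
tcp_rot: [0.027, 0.707, 0.027, -0.706]
contact_force: [-0.3, -0.2, -1.0]
grip_width: -0.0003
```

>>> servo_tool([
  {"jaw":1,"x":10,"y":0,"z":6,"roll":0},
  {"jaw":1,"x":10,"y":0,"z":5,"roll":0},
  {"jaw":1,"x":10,"y":0,"z":4,"roll":0},
  {"jaw":1,"x":5,"y":0,"z":2,"roll":0},
  {"jaw":1,"x":0,"y":0,"z":0,"roll":0},
])

```text
time: 32.3
position: [0.502, 0.0261, 0.1355]
tcp_rot: [0.027, 0.707, 0.027, -0.707]
contact_force: [0.2, -0.2, 0.2]
grip_width: 0.0005
```

```bash
python3 - <<'E'
from ov import *
loc();plan()
im=grab("scene");crop(im,255,185,100,80,8,"w4.png")
E
```

```text
tray-local [-36.4   4.4 135.5]
t=32.30 tcp [0.502  0.0261 0.1355] jawang -1.494 roll 0.000 q7 -0.81 xyz mm [0. 0. 0.] F [ 0.2 -0.2  0.2] w 0.0005 xdir [ 0.  0. -1.]
```

View pics/w4.png

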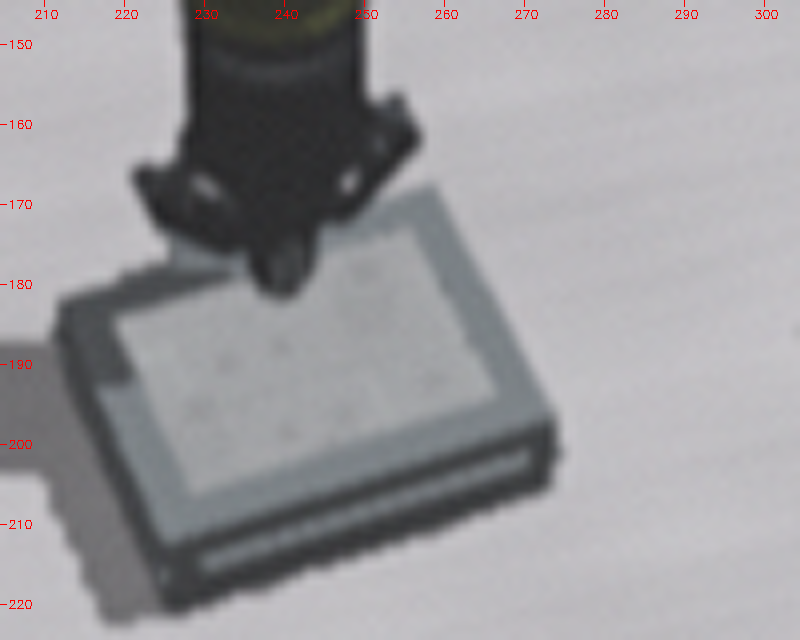

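>>> servo_tool([
  {"jaw":1,"x":-3,"y":0,"z":20,"roll":0},
  {"jaw":1,"x":4,"y":0,"z":0,"roll":0},
  {"jaw":1,"x":3,"y":0,"z":0,"roll":0},
  {"jaw":1,"x":2,"y":0,"z":0,"roll":0},
  {"jaw":1,"x":0,"y":0,"z":0,"roll":0},
  {"jaw":1,"x":0,"y":0,"z":0,"roll":0},
])

```text
time: 32.95
position: [0.4825, 0.0247, 0.1292]
tcp_rot: [0.027, 0.707, 0.027, -0.706]
contact_force: [-0.1, 0.4, -0.2]
grip_width: -0.0003
```

>>> servo_tool([
  {"jaw":1,"x":1.5,"y":0,"z":0,"roll":0},
  {"jaw":1,"x":1.5,"y":0,"z":0,"roll":0},
  {"jaw":1,"x":0,"y":0,"z":0,"roll":0},
])

```text
time: 33.25
position: [0.4824, 0.0246, 0.1283]
tcp_rot: [0.026, 0.707, 0.027, -0.706]
contact_force: [-3.0, 0.6, 21.9]
grip_width: -0.0
```

```bash
python3 - <<'E'
from ov import *
loc();plan()
E
```

```text
tray-local [-56.1   4.6 128.3]
t=33.25 tcp [0.4824 0.0246 0.1283] jawang -1.495 roll 0.000 q7 -0.77 xyz mm [0. 0. 0.] F [-3.   0.6 21.9] w -0.0000 xdir [ 0.002  0.001 -1.   ]
```

>>> servo_tool([
  {"jaw":1,"x":-20,"y":0,"z":0,"roll":0},
  {"jaw":1,"x":-20,"y":0,"z":10,"roll":0},
  {"jaw":1,"x":0,"y":4,"z":42,"roll":0},
  {"jaw":1,"x":0,"y":0,"z":0,"roll":0},
  {"jaw":1,"x":0,"y":0,"z":0,"roll":0},
])

```text
time: 33.75
position: [0.4299, 0.0165, 0.1666]
tcp_rot: [-0.027, -0.706, -0.027, 0.707]
contact_force: [-0.6, 1.0, 1.0]
grip_width: 0.0002
```

```bash
python3 - <<'E'
from ov import *
loc();plan()
im=grab("scene");crop(im,245,180,100,80,8,"x1.png",lines=wire("scene",[box(-114,-78,-30,30,40,43.5)],flat(TR[0]+.0018,TR[1]-.0008,TR[2])))
E
```

```text
tray-local [-109.2    1.4  166.6]
t=33.75 tcp [0.4299 0.0165 0.1666] jawang -1.495 roll 0.000 q7 -0.74 xyz mm [0. 0. 0.] F [-0.6  1.   1. ] w 0.0002 xdir [-0.001  0.    -1.   ]
```

View pics/x1.png

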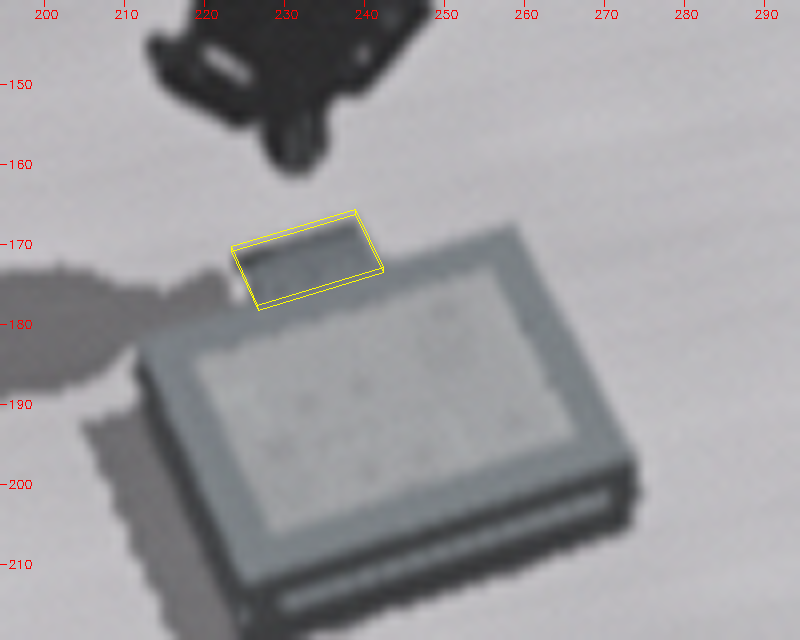

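>>> servo_tool([
  {"jaw":1,"x":20,"y":0,"z":-3,"roll":0},
  {"jaw":1,"x":20,"y":0,"z":0,"roll":0},
  {"jaw":1,"x":8,"y":0,"z":0,"roll":0},
  {"jaw":1,"x":6,"y":0,"z":0,"roll":0},
  {"jaw":1,"x":6,"y":0,"z":0,"roll":0},
])

```text
time: 34.3
position: [0.4367, 0.0171, 0.1075]
tcp_rot: [-0.027, -0.705, -0.028, 0.708]
contact_force: [-1.6, 0.8, 1.1]
grip_width: 0.0001
```

>>> servo_tool([
  {"jaw":1,"x":6,"y":0,"z":0,"roll":0},
  {"jaw":1,"x":5,"y":0,"z":0,"roll":0},
  {"jaw":1,"x":5,"y":0,"z":0,"roll":0},
  {"jaw":1,"x":0,"y":0,"z":0,"roll":0},
])

```text
time: 34.7
position: [0.4396, 0.0173, 0.0958]
tcp_rot: [-0.027, -0.701, -0.027, 0.712]
contact_force: [-3.6, -0.1, 1.0]
grip_width: 0.0006
```

```bash
python3 - <<'E'
from ov import *
loc();plan()
im=grab("scene");crop(im,235,175,70,60,10,"x2.png")
E
```

```text
tray-local [-99.4   1.3  95.8]
t=34.70 tcp [0.4396 0.0173 0.0958] jawang -1.494 roll 0.000 q7 -0.64 xyz mm [0. 0. 0.] F [-3.6 -0.1  1. ] w 0.0006 xdir [-0.016 -0.    -1.   ]
```

View pics/x2.png

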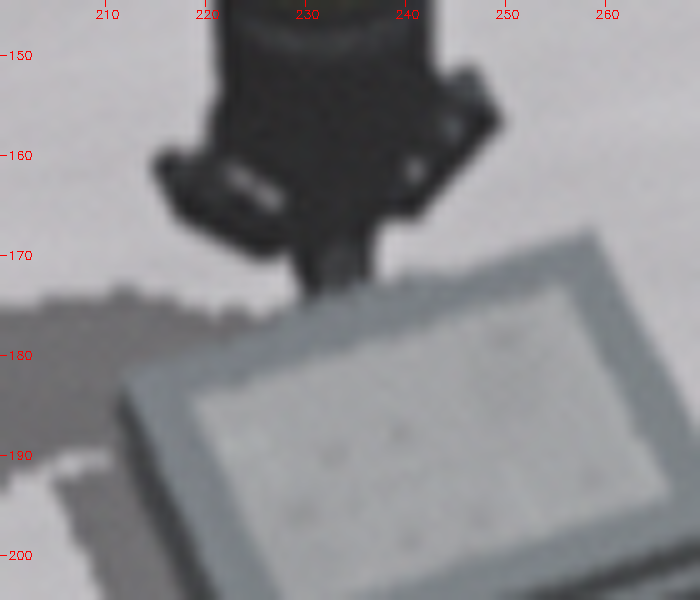

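```bash
python3 -c "
from h import *
s=sense();print(s['qpos'].round(3))"
```

```text
[-0.17   0.893  0.045  2.241 -1.     0.044 -0.636]
```

>>> servo_tool([
  {"jaw":1,"x":3,"y":0,"z":-1.5,"roll":0},
  {"jaw":1,"x":3,"y":0,"z":-1,"roll":0},
  {"jaw":1,"x":0,"y":0,"z":0,"roll":0},
])

```text
time: 35.05
position: [0.4409, 0.0175, 0.0908]
tcp_rot: [-0.027, -0.699, -0.028, 0.714]
contact_force: [-9.4, -0.6, 5.4]
grip_width: -0.0004
```

```bash
python3 -c "
from ov import *
loc();plan()
s=sense();print(s['qpos'].round(3))"
```

```text
tray-local [-98.1   1.3  90.8]
t=35.05 tcp [0.4409 0.0175 0.0908] jawang -1.494 roll 0.000 q7 -0.64 xyz mm [0. 0. 0.] F [-9.4 -0.6  5.4] w -0.0004 xdir [-0.021  0.001 -1.   ]
[-0.169  0.904  0.045  2.234 -0.999  0.046 -0.636]
```

>>> servo_tool([
  {"jaw":1,"x":0,"y":0,"z":-1.5,"roll":0},
  {"jaw":1,"x":0,"y":0,"z":-1.5,"roll":0},
  {"jaw":1,"x":0,"y":0,"z":0,"roll":0},
])

```text
time: 35.35
position: [0.4419, 0.0176, 0.0905]
tcp_rot: [-0.026, -0.698, -0.028, 0.715]
contact_force: [-11.2, -0.8, 2.1]
grip_width: -0.0001
```

```bash
python3 -c "
from ov import *
loc();plan()
s=sense();print(s['qpos'].round(3))"
```

```text
tray-local [-97.1   1.3  90.5]
t=35.35 tcp [0.4419 0.0176 0.0905] jawang -1.494 roll 0.000 q7 -0.64 xyz mm [0. 0. 0.] F [-11.2  -0.8   2.1] w -0.0001 xdir [-0.025  0.001 -1.   ]
[-0.177  0.906  0.059  2.228 -0.998  0.06  -0.637]
```

>>> servo_tool([
  {"jaw":1,"x":0,"y":0,"z":-2,"roll":0},
  {"jaw":1,"x":0,"y":0,"z":-2,"roll":0},
  {"jaw":1,"x":0,"y":0,"z":-2,"roll":0},
  {"jaw":1,"x":0,"y":0,"z":0,"roll":0},
])

```text
time: 35.75
position: [0.445, 0.0179, 0.0898]
tcp_rot: [-0.026, -0.696, -0.028, 0.717]
contact_force: [-15.8, -2.3, -1.0]
grip_width: -0.0001
```

```bash
python3 - <<'E'
from ov import *
loc();plan()
s=sense();print(s['qpos'].round(3))
im=grab("scene");crop(im,240,180,80,60,10,"x3.png")
im=grab("top");g=np.clip(im.astype(float)*2.2-60,0,255).astype(np.uint8);crop(g,263,205,64,60,10,"x3t.png")
E
```

```text
tray-local [-94.    1.3  89.8]
t=35.75 tcp [0.445  0.0179 0.0898] jawang -1.495 roll 0.000 q7 -0.64 xyz mm [0. 0. 0.] F [-15.8  -2.3  -1. ] w -0.0001 xdir [-0.031  0.001 -1.   ]
[-0.194  0.91   0.088  2.216 -0.993  0.089 -0.641]
```

View pics/x3.png

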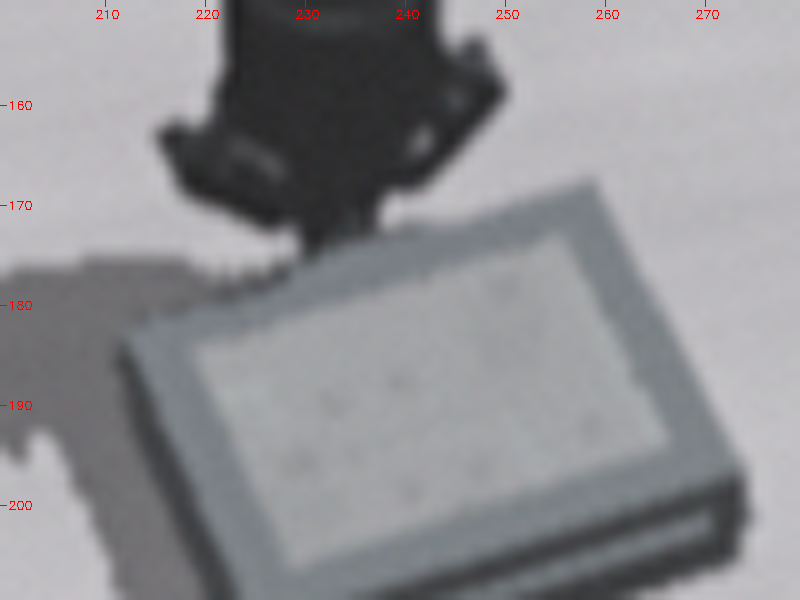

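View pics/x3t.png

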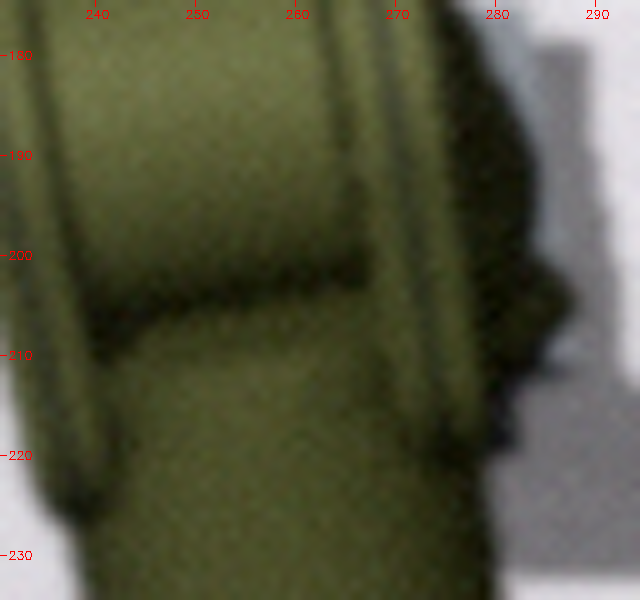

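>>> servo_tool([
  {"jaw":1,"x":0,"y":0,"z":2,"roll":0},
  {"jaw":1,"x":-3,"y":0,"z":2,"roll":0},
  {"jaw":1,"x":-20,"y":0,"z":0,"roll":0},
  {"jaw":1,"x":-40,"y":0,"z":0,"roll":0},
  {"jaw":1,"x":-40,"y":0,"z":0,"roll":0},
  {"jaw":1,"x":0,"y":45,"z":0,"roll":0},
  {"jaw":1,"x":0,"y":45,"z":0,"roll":0},
  {"jaw":1,"x":0,"y":45,"z":0,"roll":0},
  {"jaw":1,"x":0,"y":45,"z":0,"roll":0},
])

```text
time: 36.75
position: [0.4661, -0.1634, 0.1941]
tcp_rot: [-0.028, -0.703, -0.027, 0.71]
contact_force: [1.3, -0.2, -0.0]
grip_width: 0.0003
```

```bash
python3 - <<'E'
from ov import *
loc();plan()
off=-np.array([.0022,-.0008])
im=grab("top",2);g=np.clip(im.astype(float)*2.2-60,0,255).astype(np.uint8)
def clipw(n,a,o):
    out=[]
    for (y0,y1) in((-30,30),):
        P=[]
        for r,h in((0,0),(36,0)):
            for y in(y0,y1):
                x=-.078-r/1000*np.sin(a);z=.042-r/1000*np.cos(a);P.append([*tw(x,y/1000),z])
        P=np.array(P)+[*o,0];q=proj(n,P);out+=[q[[0,1]],q[[2,3]],q[[0,2]],q[[1,3]]]
    return out
L=wire("top",[box(-70,70,-90,90,34,56)],flat(TR[0]+off[0],TR[1]+off[1],TR[2]))
crop(g,263,205,64,60,10,"x4t.png",lines=L)
crop(g,263,215,40,30,18,"x4tz.png")
im=grab("scene");crop(im,240,180,80,60,10,"x4.png",lines=clipw("scene",0,(.0018,-.0008)))
for a in (0,.1,.3,.6,1.0): print(a,[q.round(1).tolist() for q in clipw("top",a,off)[:2]])
E
```

```text
tray-local [ -89.2 -181.1  194.1]
t=36.75 tcp [ 0.4661 -0.1634  0.1941] jawang -1.492 roll 0.000 q7 -0.51 xyz mm [0. 0. 0.] F [ 1.3 -0.2 -0. ] w 0.0003 xdir [-0.011 -0.002 -1.   ]
0 [[[272.1, 214.9], [256.4, 216.5]], [[271.6, 216.1], [256.3, 217.7]]]
0.1 [[[272.1, 214.9], [256.4, 216.5]], [[271.7, 217.1], [256.4, 218.6]]]
0.3 [[[272.1, 214.9], [256.4, 216.5]], [[272.0, 218.8], [256.6, 220.4]]]
0.6 [[[272.1, 214.9], [256.4, 216.5]], [[272.3, 221.2], [256.8, 222.7]]]
1.0 [[[272.1, 214.9], [256.4, 216.5]], [[272.8, 223.4], [257.1, 225.0]]]
```

View pics/x4t.png

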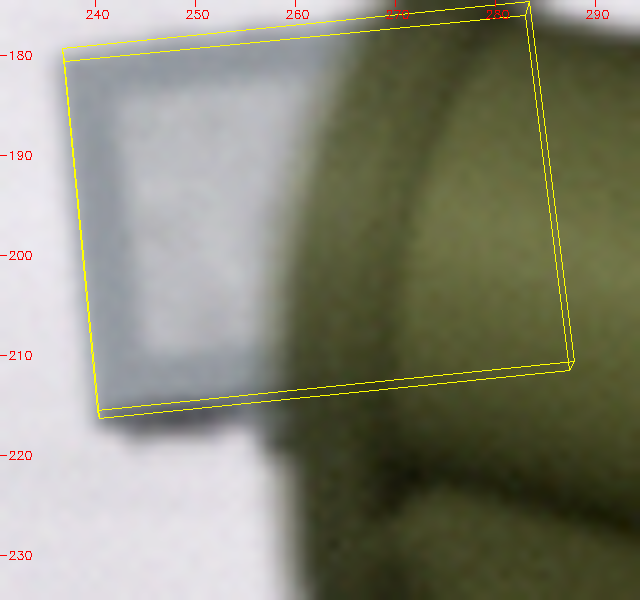

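View pics/x4tz.png

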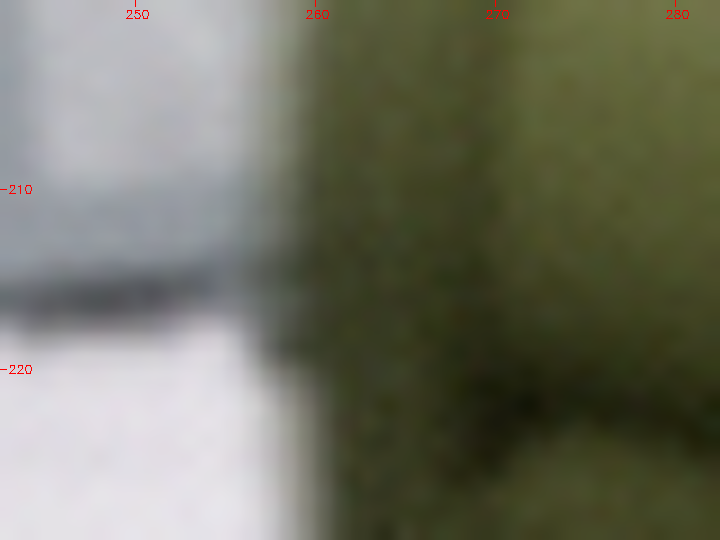

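View pics/x4.png

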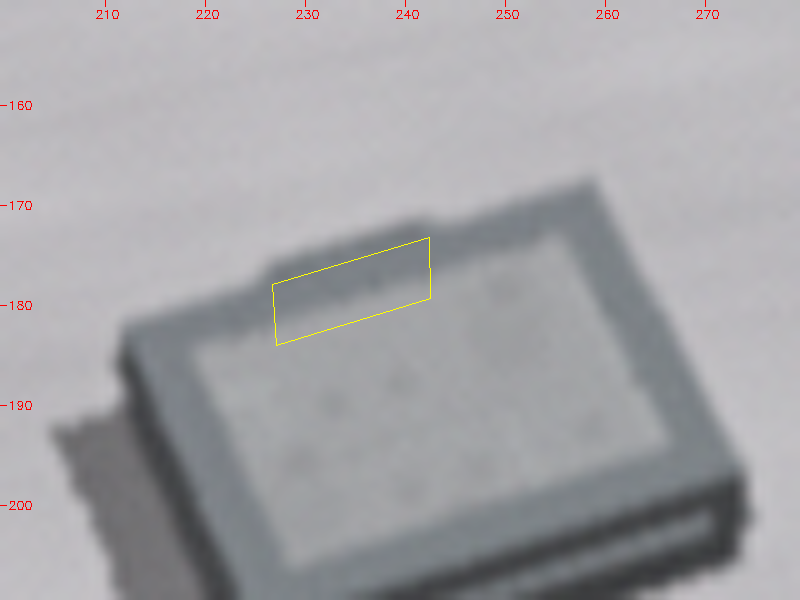

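>>> servo_tool([
  {"jaw":1,"x":-20,"y":40,"z":0,"roll":0},
  {"jaw":1,"x":0,"y":45,"z":0,"roll":0},
  {"jaw":1,"x":0,"y":45,"z":0,"roll":0},
])

```text
time: 37.2
position: [0.4765, -0.2911, 0.2141]
tcp_rot: [-0.028, -0.702, -0.028, 0.711]
contact_force: [0.8, 0.9, -0.1]
grip_width: 0.0001
```

```bash
python3 - <<'E'
from ov import *
off=-np.array([.0022,-.0008])
im=grab("top",3);g=np.clip(im.astype(float)*2.2-60,0,255).astype(np.uint8)
crop(g,264,212,60,40,13,"x5t.png",lines=wire("top",[box(-70,70,-90,90,34,56)],flat(TR[0]+off[0],TR[1]+off[1],TR[2])))
# clip outline rotate about hinge: lip outer point closed at (-89,9), bottom of flap end (-84,6)
for a in(0,.15,.3,.5):
    P=[]
    for (x,z) in((-89,9),(-84,6)):
        dx,dz=x+78,z-42; X=-78+dx*np.cos(a)+dz*np.sin(a); Z=42-dx*np.sin(a)+dz*np.cos(a)
        for y in(-30,30):P.append([*tw(X/1000,y/1000),Z/1000])
    print(a,(proj("top",np.array(P)+[*off,0])).round(1).tolist())
E
```

```text
0 [[272.0, 218.9], [256.6, 220.4], [271.8, 217.7], [256.4, 219.2]]
0.15 [[272.2, 220.0], [256.7, 221.6], [272.0, 219.0], [256.6, 220.6]]
0.3 [[272.3, 221.1], [256.8, 222.7], [272.2, 220.2], [256.7, 221.8]]
0.5 [[272.6, 222.3], [257.0, 223.9], [272.4, 221.7], [256.9, 223.3]]
```

View pics/x5t.png

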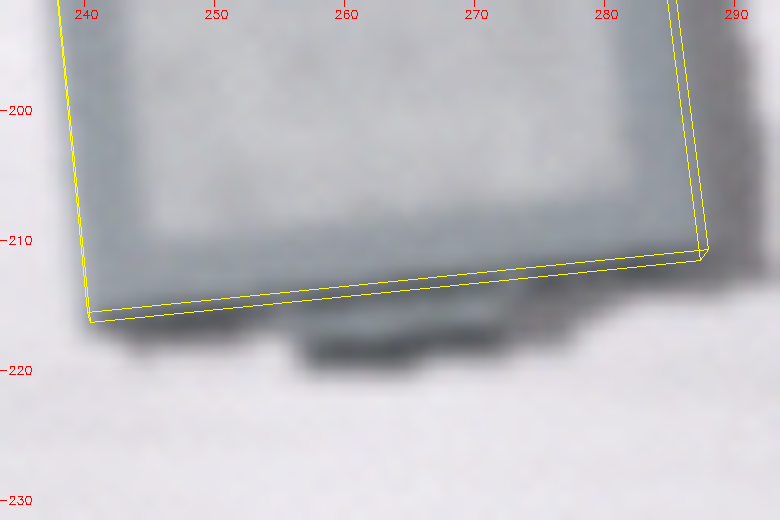

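```bash
python3 - <<'E'
from h import *
from bench import workorder
cv2.imwrite("pics/final.png",cv2.resize(grab("scene")[:,:,::-1],(800,600)))
print(sense()["time"],sense()["contact_force"].round(1)); print(workorder.job_done())
E
```

```text
37.4 [0.6 1.4 0.2]
the job is handed in; nothing more can be done
None
```

View pics/final.png

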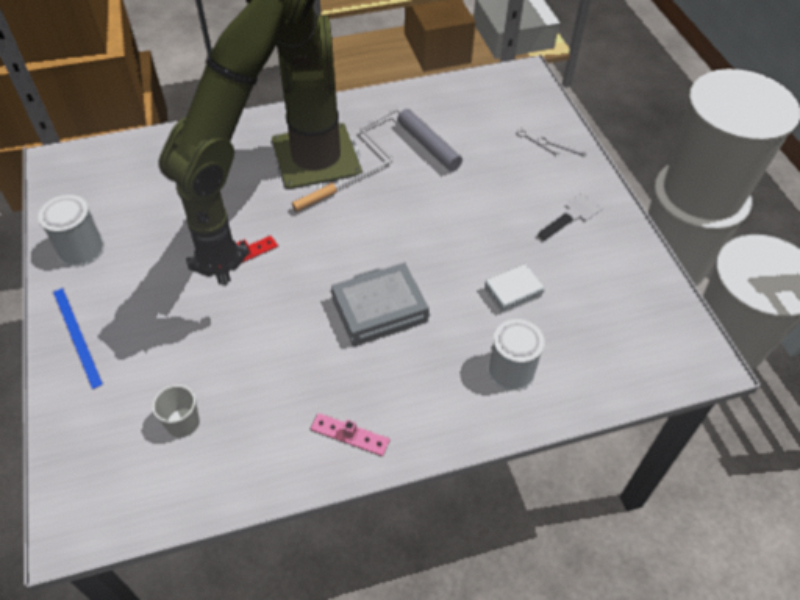

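I put all three plates in the tray, shut the lid, pressed the clip home and handed the job in at about 37 s. No verdict was given back.

**Plates:** The two L-shaped plates and the dark straight plate lie flat, spigots up, interlocked across the tray. The pictures taken before closing show all three level, with narrow gaps between them. I set the leaning plate down flat on the shelf first, then gripped it again to place it.

**Lid:** Pressing on the lid met 22 N with the fingertip reading 55 mm above the shelf, against 56 mm for a shut lid.

**Clip:** I pushed it down and in with up to about 16 N. Its outline in the top camera fits angle 0 to within about a pixel, which is roughly 0.1 rad, so the picture alone does not prove the 0.07 rad limit. I also did not see a sudden drop in force when it snapped.

**Everything else:** In the last picture the tins, the cup and the scraper stand where they started, and the gripper is clear of everything. At the clip the arm came up against two joint limits and tilted by about 0.03 rad. The joint readings stayed within range.

**Disagreement:** The two cameras differed by about 4 mm in x. I used their mean, and feeling for the tray wall and the neighbouring plate confirmed it.

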